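Flip the inspection cover over against the pad edge

ROBOT

A 7-joint arm with a two-finger parallel gripper is mounted at the origin on the work surface. World frame = base frame: x ahead of the robot, y to its left, z up, the work surface at z = 0. Lengths are in mm, angles in rad, forces in N, time in s.
With the tool pointing down it reaches from about 350 to 900 mm from the base axis. Payload 19.9 kg.
Tool frame: the origin (TCP) lies between the finger pads; the fingertips stand 25 mm ahead of it and the grasp point (between the pads) lies 6 mm ahead of it; z points along the fingers, y is the direction in which the jaws open and shut (so a half turn about z gives the same grasp; the last joint's range is limited). The gripper opens to 85 mm and grips with 20 to 120 N. Pads are 22 mm wide; open, the fingers measure 114 mm over their backs; the gripper's body (76 mm by 85 mm) begins 54 mm behind the grasp point. The pads swing forward as they close: fully open they stand 13 mm farther back than shut.
Start: joints at [-1.177, 0.417, -0.01, 1.614, 0.005, 1.111, -0.053], TCP at [263.822, 566.568, 229.46] pointing down, gripper open.
Joint ranges: [-2.81, 2.81], [-0.39, 2.02], [-1.27, 1.25], [0.06, 2.57], [-1.19, 4.33], [0.19, 2], [-2.82, 2.82]. Speed limits (rad/s): [1.89, 1.89, 2.39, 2.39, 3.01, 3.01, 3.01].

INTERFACE

Orientations are given as a 3x3 rotation matrix whose columns are the frame's x, y, z axes.
In Python, from rig import bot gives the robot as it stands.
- The arm moves only by the tool carry_out, never from a script. Its argument "motion" is a list of rows, each an object with "dp": the shift along the tool's x, y, z in m, a list of three; "turn": the turn about the tool's z in rad; "grip": the closure, from -1 (fully open) to 1 (shut). In form: [{"dp": [x, y, z], "turn": turn, "grip": grip}, ...]. A call has 1 to 8 rows; each row is the pose to reach, as a shift and turn from the pose commanded when the call began, along the tool's axes at that moment; what a row does not reach only later rows make up. A row lasts 1/12 s, in which the tool goes at most 41.7 mm and 7.16 degrees, less where a joint would pass 70% of its speed; a pose out of reach is approached as far as the arm can. A call with a gripper value outside its range is refused whole. The fingers move at their own pace and stop on an object; "newtons" is the grip in N (left out, the last holds). Time passes only in rows, so rows that repeat a pose let the fingers close. It gives the time, the measured TCP pose, the force and the opening at its end, in the units of the state.
- bot.state(): the state, without advancing time (a new reading comes with each control period).
- bot.capture(name): name is "scene" or "top" or "wrist"; returns a dict with "frame" (480x640x3 uint8, red, green, blue), "camera_matrix" (3x3 intrinsics, pixels), "view" (4x4, takes a point from world to camera coordinates). Camera axes: x right, y down, z forward; pixel columns grow to the right and rows downward; lengths in mm; the calibration is good to about 2 mm. A picture is of the moment at which its call begins. There is no depth.
- bot.job_done(): hands the job in, once; it reports no verdict.
The state is a dict: "t": time; "joints": joint angles; "qvel": joint speeds; "tau": joint torques, N m; "tcp_pos": TCP position; "tcp_rot": TCP orientation; "wrist_force": force on the tool from outside, world axes, zero at the start; "wrist_torque": the same for the moment, N m; "grip_width": finger opening in mm.
Only numpy, scipy, OpenCV 4.12 (cv2) and the standard library are available. Lean on these libraries where they do the work, as an engineer would, in place of code of your own. Each camera call takes 0.05 s, during which the arm holds its last target.

TASK

The aluminium inspection cover lies in the rolled-out tray with its gasket underneath. With your fingertips push it up against the front edge of the thick rubber pad and go on until it tips up and flips over onto the pad, so the grey gasket faces up and the cover lies flat and fully on the pad, with no part hanging over the front edge. Do not lift the cover clear of the tray, and leave the other things where they are.

Things in the scene. Friction and masses are not known exactly. Their poses are not given: they have to be found in the camera images.
- stand: Oak shelf with a galvanised slide tray rolled out to its right; fixed. Origin at bench height under the middle of the open tray; x away from the robot, y left to the shelf, z up. Tray floor at z 18 mm, x -155 to 155, y -200 to 200 mm; rims near (x -156) to z 36, far (x 156) to z 46, right (y -201) to z 44 mm. Oak board from y 200 mm on, top at z 120 mm.
- pad_edge (a point): Point on the top front edge of the firm black rubber pad, 15 mm thick, glued on the tray floor; at stand x 40, y 0, z 33 mm. x points away from the robot, onto the pad, which is 114 mm deep; y runs along the edge, which is straight and spans the tray; z up.
- cover: Loose aluminium plate, 76 (x) by 100 (y) by 5 mm, 0.11 to 0.18 kg, four bolt holes; a grey gasket ring, 70 mm outside, 52 inside, 6 mm thick, is bonded under its middle. Origin: centre of the gasket's underside; z to the plain face (up at start); plate from z 6 to 11 mm. One long edge faces the pad, turned from it by up to 0.3 rad, 5 to 55 mm away.
- cover_lead (a point): Middle of the cover's long edge that faces the pad at the start (cover x +38 mm), at half the plate's thickness. Axes as the cover.
- cover_trail (a point): Middle of the cover's other long edge, on the robot's side at the start (cover x -38 mm), at half the plate's thickness. The plate's underside here is 6 mm above the tray floor at the start, free below; with the cover held against the pad by a few newtons, friction is enough to draw this edge up. Axes as the cover.
- union_a: Cast iron pipe union standing upright on the tray floor to the right of the cover, 58 mm across, 52 mm high. Origin under its centre. Bystander.
- spare_gasket: Loose grey rubber ring, 70 mm across, 6 mm thick, lying on the tray floor to the left of the cover. Origin under its centre. Bystander.
- union_b: The other cast iron pipe union, on the oak shelf, 58 mm across, 52 mm high. Bystander.
- gauge: Round brass pressure gauge with cracked glass, 104 mm across and 35 mm high, lying face up on the oak shelf, its stem 88 mm out from the centre. Bystander.
- thermostat: Cream bakelite thermostat dial, 84 mm across and 37 mm high, on the oak shelf. Bystander.
- tin: Plain steel tin, 74 mm across, 75 mm high, standing on the bench to the right of the tray. Bystander.
- wrench: Steel wrench 220 mm long lying on the bench to the right of the tray. Bystander.
Mind the look-alikes: they are no part of the job. What is meant by the cover is not blue, green or turquoise, and is the larger of those in its own colour.

How it is judged (in metres and radians):
On the way:
1. the cover stands tipped up at the front edge of the pad (angle between cover's own z axis and vertical between 0.7 and 2.4 rad and x of cover in the frame of pad_edge between -0.06 and 0.06 m and z of cover in the frame of pad_edge below 0.045 m), for 0.05 s.
At the end, for the whole second after the job is handed in: The cover lies gasket side up, flat within 0.14 rad, on the rubber pad, the middles of both its long edges on the pad (at most 3 mm over its front edge), at rest (angle between cover's own z axis and vertical above 3 rad and x of each of cover_lead, cover_trail in the frame of pad_edge above -0.003 m and z of each of cover_lead, cover_trail in the frame of pad_edge below 0.008 m and linear speed of cover below 0.02 m/s); the robot touches nothing.
It fails at once if the cover is lifted: both its long edges more than 25 mm above the pad's top (z of each of cover_lead, cover_trail in the frame of pad_edge above 0.025 m).
It fails at once if a bystander is moved by more than 15 mm (distance of any of union_a, spare_gasket, union_b, gauge, thermostat, tin, wrench from where it was at the start of the episode above 0.015 m).
It also fails if it takes over 61 s, if anything falls off the work surface, if the arm or the gripper's body presses on something with over 40 N, if the wrist force passes 120 N, or if a joint passes its speed limit or range.

## Working session

There is one attempt and no reset: what is moved stays moved. The work goes in short steps, Python scripts to look and compute and a tool call to move; the robot and the scene stay as the last step left them, time stands still between calls to the robot, and variables do not carry over. Pictures are saved under pics/ and viewed, and the job is handed in when it is done.

Besides the shell and the picture viewer there is one more tool, called after "Call:" by a JSON object that holds its "name" and its "arguments". carry_out: Moves the arm, as the interface text tells. Its arguments: {"type":"object","properties":{"motion":{"type":"array"},"newtons":{"type":"number"}},"required":["motion"]}

```bash
ls; mkdir -p pics; python3 - <<'E'
from rig import bot
import cv2,json,numpy as np
s=bot.state();print({k:np.round(v,3).tolist() for k,v in s.items()})
for n in ["scene","top","wrist"]:
    c=bot.capture(n);cv2.imwrite(f"pics/{n}0.png",c["frame"][:,:,::-1]);print(n,c["camera_matrix"].tolist(),np.round(c["view"],4).tolist())
E
```

```text
pics
{'t': 0.0, 'joints': [-1.177, 0.418, -0.01, 1.614, 0.005, 1.111, -0.053], 'qvel': [-0.0, 0.0, 0.0, -0.001, 0.001, -0.002, 0.002], 'tau': [-0.001, -86.443, 0.678, -43.49, 0.019, 0.007, -0.0], 'tcp_pos': [263.685, 566.267, 228.834], 'tcp_rot': [[-0.907, 0.422, -0.0], [0.422, 0.907, -0.001], [-0.0, -0.001, -1.0]], 'wrist_force': [0.354, 0.082, 0.4], 'wrist_torque': [-0.019, 0.013, -0.015], 'grip_width': 85.306}
scene [[459.864254617523, 0.0, 326.47562216933056], [0.0, 459.864254617523, 232.7394140203514], [0.0, 0.0, 1.0]] [[-0.1517, 0.9884, -0.009, 129.9551], [0.7095, 0.1026, -0.6972, -244.538], [-0.6881, -0.1122, -0.7169, 1593.2801], [0.0, 0.0, 0.0, 1.0]]
top [[438.78907197968664, 0.0, 310.668810277709], [0.0, 438.78907197968664, 232.73842663609688], [0.0, 0.0, 1.0]] [[-0.0192, -0.9998, 0.0027, -31.3848], [-0.9731, 0.018, -0.2297, 479.9394], [0.2297, -0.007, -0.9732, 983.9569], [0.0, 0.0, 0.0, 1.0]]
wrist [[346.69639405375676, 0.0, 322.89419483071407], [0.0, 346.69639405375676, 240.05416448242664], [0.0, 0.0, 1.0]] [[0.4227, 0.9063, -0.0012, -624.814], [0.8584, -0.4, 0.3211, -40.0881], [0.2905, -0.1368, -0.947, 380.9544], [0.0, 0.0, 0.0, 1.0]]
```

View pics/scene0.png

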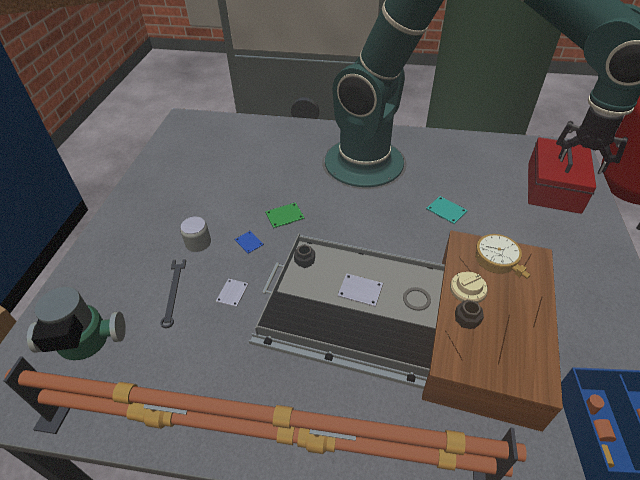

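View pics/top0.png

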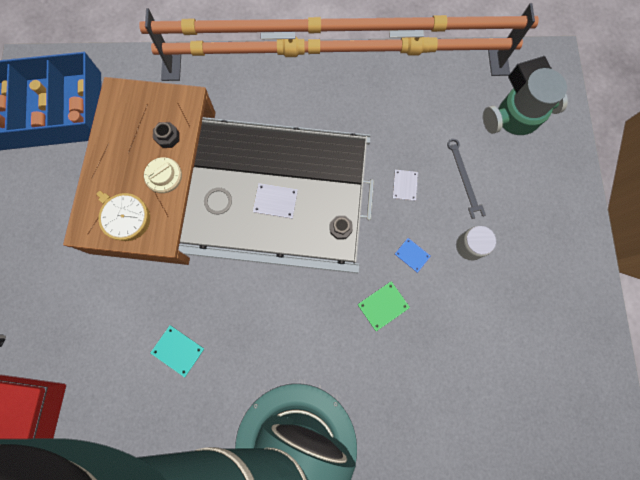

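View pics/wrist0.png

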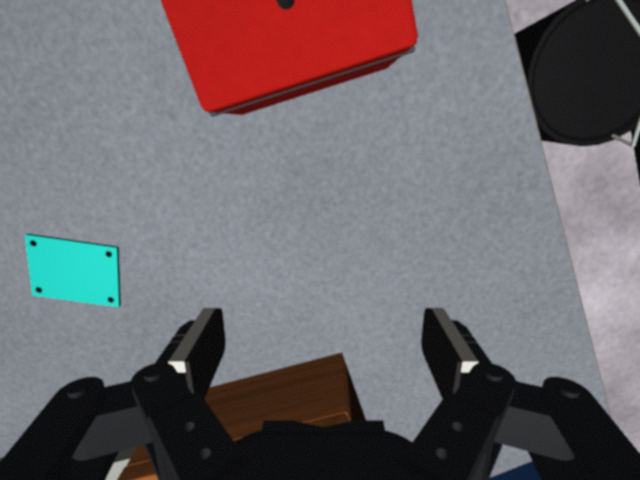

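The cover is the silver plate in the tray, at about (274,200) in top. The smaller silver plate at (405,185) is the look-alike on the bench. The next step is measuring.

```bash
cat > h.py <<'E'
import numpy as np,cv2
from rig import bot
def ray(c,u,v,z):
    K=c["camera_matrix"];V=np.array(c["view"]);R=V[:3,:3];t=V[:3,3]
    d=R.T@np.linalg.inv(K)@np.array([u,v,1.]);o=-R.T@t
    return o+d*(z-o[2])/d[2]
def proj(c,P):
    V=np.array(c["view"]);q=V[:3,:3]@np.array(P,float)+V[:3,3];q=np.array(c["camera_matrix"])@q;return q[:2]/q[2]
def crop(c,x0,y0,x1,y1,s,name):
    f=c["frame"][y0:y1,x0:x1,::-1];cv2.imwrite(name,cv2.resize(f,None,fx=s,fy=s,interpolation=cv2.INTER_CUBIC))
E
python3 - <<'E'
from h import *
c=bot.capture("top");crop(c,180,110,380,260,4,"pics/top1.png")
for n,u,v,z in [("coverc",274.5,200,29),("union",341,228,18),("padR",361,182,33),("padL",191,168,33),("rimnearR",358,268,36),("rimnearL",180,250,36),("gasket",218,201,24)]:print(n,ray(c,u,v,z).round(1))
c=bot.capture("scene");crop(c,240,220,460,390,3.6,"pics/scene1.png")
E
```

```text
coverc [570.5  47.3  29. ]
union [ 498.8 -115.7   18. ]
padR [ 612.3 -168.5   33. ]
padL [657.1 256.4  33. ]
rimnearR [ 396.  -151.2   36. ]
rimnearL [447.3 272.8  36. ]
gasket [572.1 188.1  24. ]
```

View pics/top1.png

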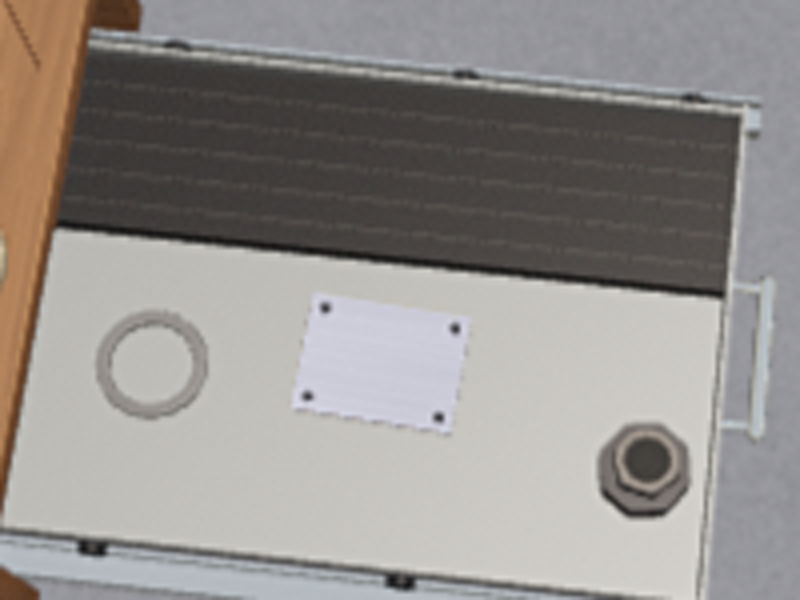

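View pics/scene1.png

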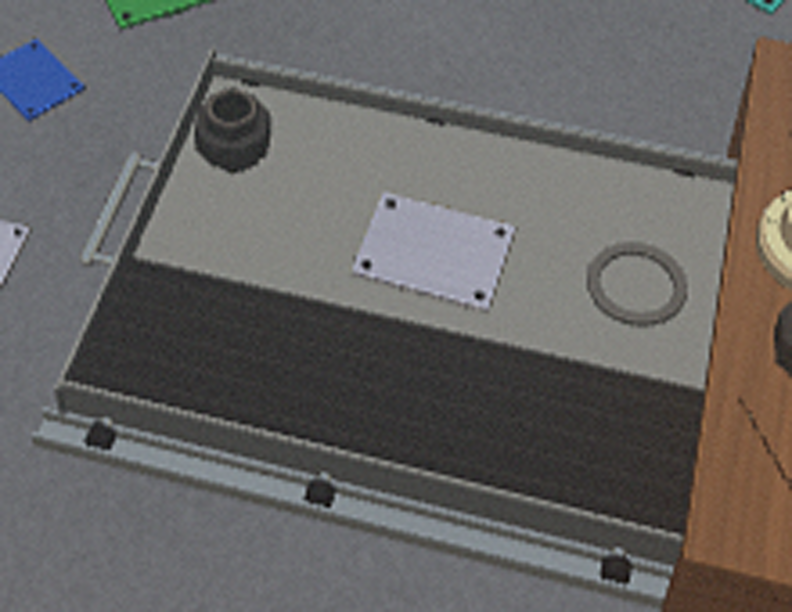

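```bash
python3 - <<'E'
from h import *
from scipy.optimize import least_squares
ct=bot.capture("top");cs=bot.capture("scene")
T=lambda x,y:(180+x/4-.4,110+y/4-.4)
S=lambda x,y:(240+x/3.6-.4,220+y/3.6-.4)
# pad bottom front edge line (z18) and rims
a=ray(ct,*T(60,230),18);b=ray(ct,*T(720,298),18);print("pad base edge",a,b,"yaw",np.arctan2(-(b-a)[0],(b-a)[1])+np.pi)
a=ray(cs,*S(134,260),33);b=ray(cs,*S(703,387),33);print("pad top edge scene",a,b)
# right-rim, near rim corners
print("far right corner top z46",ray(ct,*T(745,108),46), "near right z36 scene",ray(cs,*S(212,55),36),"far right scene z46",ray(cs,*S(62,383),46))
tc=[T(315,293),T(470,317),T(452,434),T(293,410)] # FL FR NR NL (far-left..)
sc=[S(489,308),S(354,270),S(382,195),S(514,227)]
def tri(p,q):
    f=lambda P:np.r_[proj(ct,P)-p,proj(cs,P)-q]
    return least_squares(f,[570,47,29.]).x
P=[tri(np.array(p),np.array(q)) for p,q in zip(tc,sc)]
for p in P:print(p.round(1))
c=np.mean(P,0);print("c",c)
for p in tc: print(ray(ct,*p,29).round(1))
for p in sc: print(ray(cs,*p,29).round(1))
l=P[0]-P[1];m=P[3]-P[2];print("yaw",np.arctan2(-l[0],l[1]),np.arctan2(-m[0],m[1]),np.linalg.norm(l),np.linalg.norm(m),np.linalg.norm(P[0]-P[3]))
E
```

```text
pad base edge [665.41257351 251.56581748  18.        ] [ 612.11635194 -166.66887053   18.        ] yaw 6.156437063668312
pad top edge scene [ 612.15899389 -164.6702812    33.        ] [659.09822292 230.03606203  33.        ]
far right corner top z46 [ 728.36009862 -184.5536009    46.        ] near right z36 scene [ 409.9992648  -148.37802556   36.        ] far right scene z46 [ 725.77068026 -185.40127132   46.        ]
[615.3  86.6  31.3]
[597.6  -9.6  32.1]
[523.9   1.9  27.4]
[540.5  99.4  28.8]
c [569.32339874  44.56860861  29.92285842]
[616.1  87.7  29. ]
[598.6  -9.   29. ]
[523.3   3.   29. ]
[540.4 100.6  29. ]
[613.8  85.9  29. ]
[595.3 -10.5  29. ]
[525.3   0.7  29. ]
[540.9  98.1  29. ]
yaw -0.1827755640909323 -0.16920600848877082 97.84684532452262 98.93996415893737 75.95323742063971
```

Call:
{"name": "carry_out", "arguments": {"motion": [{"dp": [-0.03,-0.025,-0.02],"turn": -0.1,"grip": -1},{"dp": [-0.06,-0.05,-0.02],"turn": -0.2,"grip": -1},{"dp": [-0.09,-0.075,-0.02],"turn": -0.316,"grip": -1},{"dp": [-0.12,-0.1,-0.02],"turn": -0.316,"grip": -1},{"dp": [-0.15,-0.125,-0.02],"turn": -0.316,"grip": -1},{"dp": [-0.18,-0.15,-0.02],"turn": -0.316,"grip": -1},{"dp": [-0.21,-0.18,-0.02],"turn": -0.316,"grip": -0.5},{"dp": [-0.24,-0.206,-0.02],"turn": -0.316,"grip": 0}], "newtons": 40}}

```text
t: 1.02
tcp_pos: [394.6, 276.5, 249.6]
tcp_rot: [[-0.993, 0.119, 0.0], [0.119, 0.993, 0.0], [-0.0, 0.0, -1.0]]
wrist_force: [0.7, 0.8, 0.7]
grip_width: 64.0
```

Call:
{"name": "carry_out", "arguments": {"motion": [{"dp": [-0.02,-0.032,0],"turn": 0,"grip": 0},{"dp": [-0.04,-0.064,0],"turn": 0,"grip": 0},{"dp": [-0.06,-0.096,0.0],"turn": 0,"grip": 0},{"dp": [-0.08,-0.128,0.0],"turn": 0,"grip": 0},{"dp": [-0.1,-0.16,0.02],"turn": 0,"grip": 0},{"dp": [-0.115,-0.19,0.04],"turn": 0,"grip": 0},{"dp": [-0.125,-0.205,0.06],"turn": 0,"grip": 0},{"dp": [-0.125,-0.205,0.08],"turn": 0,"grip": 0}]}}

```text
t: 1.68
tcp_pos: [495.3, 55.8, 168.9]
tcp_rot: [[-0.992, 0.125, 0.001], [0.125, 0.992, -0.001], [-0.001, -0.001, -1.0]]
wrist_force: [0.8, 0.2, 0.0]
grip_width: 43.1
```

```bash
python3 - <<'E'
from h import *
c=bot.capture("wrist");crop(c,0,0,640,480,1.25,"pics/w1.png")
s=bot.state();print(s["tcp_pos"],s["tcp_rot"],s["grip_width"],s["t"],s["joints"],s["wrist_force"])
E
```

```text
[492.94886945  57.72399798 165.33546615] [[-0.99243491  0.12271833 -0.00362814]
 [ 0.12272502  0.99243929 -0.00168311]
 [ 0.00339416 -0.00211564 -0.999992  ]] 42.623344980781134 1.7333 [-0.41730553  0.27443707  0.2766922   1.99658059 -0.09423459  0.88655325
  1.3572428 ] [-2.56561717 -0.01352893 -5.60489975]
```

View pics/w1.png

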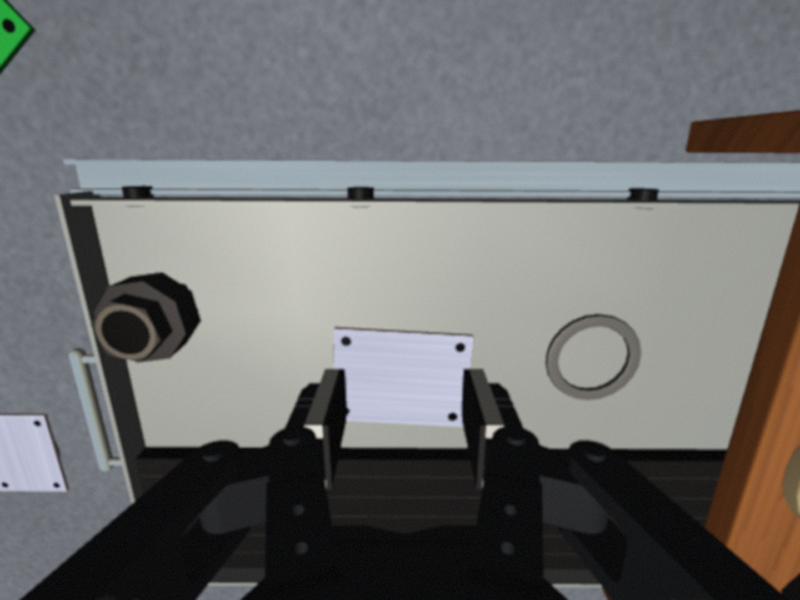

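```bash
python3 - <<'E'
from h import *
c=bot.capture("wrist")
for n,u,v,z in [("trailR",334,328,29),("trailL",473,334,29),("leadL",466,428,29),("leadR",346,423,29),("padL base",720,451,18),("padR base",150,447,18),("rimNear z36 R",75,202,36),("rimNear L",790,207,36),("gasket",593,356,24)]:print(n,ray(c,u/1.25,v/1.25,z).round(1))
s=bot.state();print(s["tcp_pos"],s["wrist_force"],s["t"])
E
```

```text
trailR [518.1   6.1  29. ]
trailL [534.6 102.   29. ]
leadL [610.9  91.2  29. ]
leadR [595.5   1.6  29. ]
padL base [665.2 292.5  18. ]
padR base [ 605.7 -160.7   18. ]
rimNear z36 R [ 412.8 -137.    36. ]
rimNear L [470.4 302.4  36. ]
gasket [564.7 187.8  24. ]
[492.72486145  59.09241264 167.16808154] [ 0.57283082 -0.14150423  0.22654532] 1.7833
```

Call:
{"name": "carry_out", "arguments": {"motion": [{"dp": [0,0,0.025],"turn": 0,"grip": 0},{"dp": [0,0,0.05],"turn": 0,"grip": 0},{"dp": [0,0,0.075],"turn": 0,"grip": 0},{"dp": [0,0,0.095],"turn": 0,"grip": 0},{"dp": [0,0,0.11],"turn": 0,"grip": 0},{"dp": [0,0,0.118],"turn": 0,"grip": 0},{"dp": [0,0,0.118],"turn": 0,"grip": 0},{"dp": [0,0,0.118],"turn": 0,"grip": 0}]}}

```text
t: 2.45
tcp_pos: [494.4, 60.6, 52.4]
tcp_rot: [[-0.993, 0.119, 0.001], [0.119, 0.993, 0.0], [-0.0, 0.0, -1.0]]
wrist_force: [-0.5, -0.1, -0.6]
grip_width: 42.6
```

```bash
python3 - <<'E'
from h import *
c=bot.capture("wrist");crop(c,0,0,640,480,1.25,"pics/w2.png")
c=bot.capture("scene");crop(c,240,200,460,370,3.6,"pics/s2.png")
s=bot.state();print(s["tcp_pos"],s["grip_width"],s["t"],s["wrist_force"])
E
```

```text
[494.78656495  60.42496093  52.78659715] 42.43436113336545 2.55 [-0.279795    0.42985478  0.2625425 ]
```

View pics/w2.png

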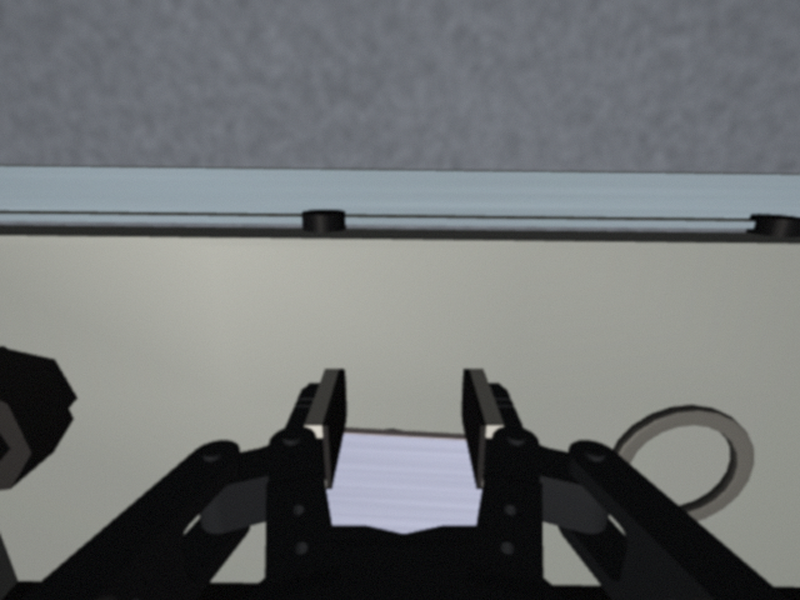

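View pics/s2.png

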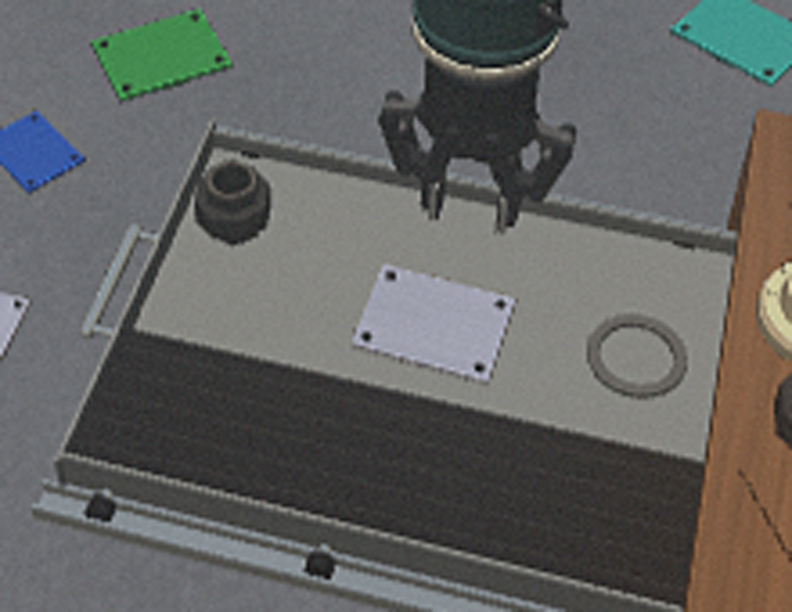

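Call:
{"name": "carry_out", "arguments": {"motion": [{"dp": [0,0,0.002],"turn": 0,"grip": 0},{"dp": [0,0,0.004],"turn": 0,"grip": 0},{"dp": [0,0,0.006],"turn": 0,"grip": 0},{"dp": [0,0,0.006],"turn": 0,"grip": 0},{"dp": [0,0,0.006],"turn": 0,"grip": 0}]}}

```text
t: 2.97
tcp_pos: [494.0, 60.0, 45.5]
tcp_rot: [[-0.993, 0.12, -0.0], [0.12, 0.993, -0.0], [0.0, -0.0, -1.0]]
wrist_force: [0.3, 0.8, -0.3]
grip_width: 42.5
```

Call:
{"name": "carry_out", "arguments": {"motion": [{"dp": [0,0,0.001],"turn": 0,"grip": 0},{"dp": [0,0,0.002],"turn": 0,"grip": 0},{"dp": [0,0,0.002],"turn": 0,"grip": 0}]}}

```text
t: 3.22
tcp_pos: [494.0, 60.0, 43.3]
tcp_rot: [[-0.993, 0.119, -0.0], [0.119, 0.993, -0.0], [0.0, -0.0, -1.0]]
wrist_force: [-0.6, -0.6, 0.4]
grip_width: 42.6
```

Call:
{"name": "carry_out", "arguments": {"motion": [{"dp": [0,0,0.001],"turn": 0,"grip": 0},{"dp": [0,0,0.002],"turn": 0,"grip": 0},{"dp": [0,0,0.002],"turn": 0,"grip": 0}]}}

```text
t: 3.47
tcp_pos: [494.0, 60.0, 41.3]
tcp_rot: [[-0.993, 0.119, -0.0], [0.119, 0.993, -0.0], [0.0, -0.0, -1.0]]
wrist_force: [0.2, -0.7, -0.0]
grip_width: 42.7
```

Call:
{"name": "carry_out", "arguments": {"motion": [{"dp": [0,0,0.001],"turn": 0,"grip": 0},{"dp": [0,0,0.002],"turn": 0,"grip": 0},{"dp": [0,0,0.002],"turn": 0,"grip": 0}]}}

```text
t: 3.72
tcp_pos: [493.9, 60.0, 39.3]
tcp_rot: [[-0.993, 0.119, -0.0], [0.119, 0.993, -0.0], [0.0, -0.0, -1.0]]
wrist_force: [-0.3, 0.0, 0.7]
grip_width: 42.4
```

```bash
python3 - <<'E'
from h import *
s=bot.state();print(s["tcp_pos"],s["grip_width"],s["t"],s["wrist_force"])
E
```

```text
[493.93148294  59.99749045  39.3126609 ] 42.41000874471448 3.7167 [-0.30010328  0.04409973  0.667907  ]
```

Call:
{"name": "carry_out", "arguments": {"motion": [{"dp": [0,0,0.001],"turn": 0,"grip": 0},{"dp": [0,0,0.001],"turn": 0,"grip": 0}]}}

```text
t: 3.88
tcp_pos: [494.0, 60.0, 38.4]
tcp_rot: [[-0.993, 0.119, -0.0], [0.119, 0.993, -0.0], [0.0, -0.0, -1.0]]
wrist_force: [0.3, -0.4, 0.1]
grip_width: 42.8
```

Call:
{"name": "carry_out", "arguments": {"motion": [{"dp": [0,0,0.001],"turn": 0,"grip": 0},{"dp": [0,0,0.001],"turn": 0,"grip": 0}]}}

```text
t: 4.05
tcp_pos: [494.0, 60.0, 37.4]
tcp_rot: [[-0.993, 0.119, -0.0], [0.119, 0.993, -0.0], [0.0, -0.0, -1.0]]
wrist_force: [-0.8, -0.5, 0.4]
grip_width: 42.7
```

Call:
{"name": "carry_out", "arguments": {"motion": [{"dp": [0,0,0.001],"turn": 0,"grip": 0},{"dp": [0,0,0.001],"turn": 0,"grip": 0}]}}

```text
t: 4.22
tcp_pos: [494.0, 60.0, 36.4]
tcp_rot: [[-0.993, 0.119, -0.0], [0.119, 0.993, -0.0], [0.0, -0.0, -1.0]]
wrist_force: [0.4, -0.0, -0.0]
grip_width: 42.9
```

Call:
{"name": "carry_out", "arguments": {"motion": [{"dp": [0,0,0.001],"turn": 0,"grip": 0},{"dp": [0,0,0.001],"turn": 0,"grip": 0}]}}

```text
t: 4.38
tcp_pos: [494.0, 60.0, 35.4]
tcp_rot: [[-0.993, 0.12, -0.0], [0.12, 0.993, -0.0], [0.0, -0.0, -1.0]]
wrist_force: [-0.2, 0.7, 0.5]
grip_width: 42.4
```

Call:
{"name": "carry_out", "arguments": {"motion": [{"dp": [0,0,0.001],"turn": 0,"grip": 0},{"dp": [0,0,0.001],"turn": 0,"grip": 0}]}}

```text
t: 4.55
tcp_pos: [494.0, 60.0, 34.4]
tcp_rot: [[-0.993, 0.119, -0.0], [0.119, 0.993, -0.0], [0.0, -0.0, -1.0]]
wrist_force: [-0.1, 0.6, 0.3]
grip_width: 42.8
```

```bash
python3 - <<'E'
from h import *
c=bot.capture("scene");crop(c,330,220,410,280,10,"pics/s3.png")
s=bot.state();t=s["tcp_pos"]
for z in (16,21,26,31):
  for y in(-28,28):
    print(z,y,(proj(c,[t[0]+.12*y,t[1]+y,z])-[330,220])*10)
E
```

```text
16 -28 [287.22234635 482.19558414]
16 28 [493.2557173  524.65917686]
21 -28 [287.98968304 470.26525778]
21 28 [494.6321833  512.74687366]
26 -28 [288.76147945 458.26559278]
26 28 [496.01672063 500.76471898]
31 -28 [289.53777459 446.19598289]
31 28 [497.4094005  488.71209662]
```

View pics/s3.png

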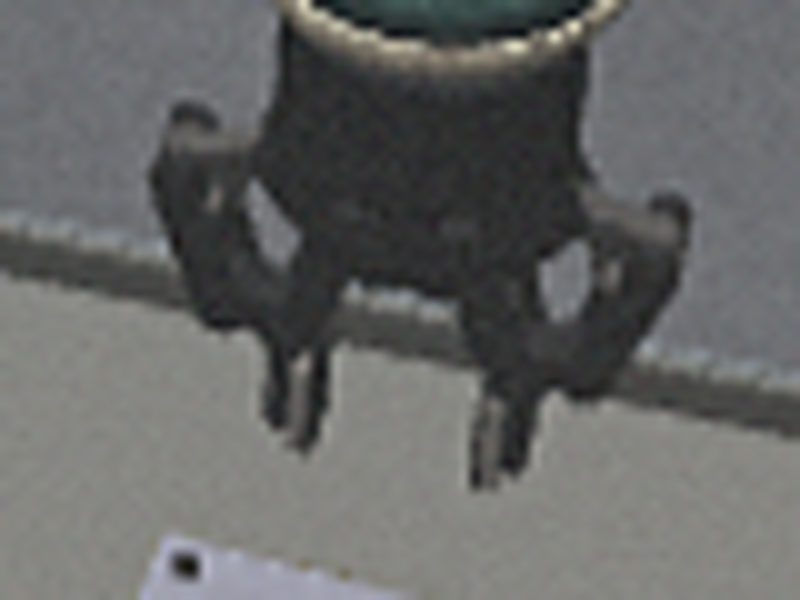

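```bash
python3 - <<'E'
from h import *
c=bot.capture("wrist");crop(c,220,260,420,410,4,"pics/w3.png")
s=bot.state();R=np.array(s["tcp_rot"]);t=np.array(s["tcp_pos"])
V=np.array(c["view"]);K=c["camera_matrix"]
o=R.T@(-V[:3,:3].T@V[:3,3]-t);print("cam in tool",o, "axis z",R.T@V[2,:3])
for u,v,y in [(345,370,21.3),(462,370,-21.3),(345,370,-21.3),(462,370,21.3),(330,488,21.3),(330,488,-21.3)]:
    d=R.T@V[:3,:3].T@np.linalg.inv(K)@np.array([u/1.25,v/1.25,1]);print(u,v,y,(o+d*(y-o[1])/d[1]).round(1))
for x in(-11,11):
  for z in(6,12,18,25):
    print(x,z,[(proj(c,R@[x,y,z]+t)*1.25).round(0) for y in(-21.3,21.3)])
E
```

```text
cam in tool [  83.75015689    0.76843436 -143.92842908] axis z [-3.20997471e-01  3.61662017e-05  9.47080051e-01]
345 370 21.3 [ 155.6   21.3 -279.8]
462 370 -21.3 [ 161.4  -21.3 -290.7]
345 370 -21.3 [  6.5 -21.3   2.1]
462 370 21.3 [11.5 21.3 -7.4]
330 488 21.3 [ 172.    21.3 -241.4]
330 488 -21.3 [-11.1 -21.3 -39.1]
-11 6 [array([348., 405.]), array([455., 405.])]
-11 12 [array([350., 397.]), array([454., 397.])]
-11 18 [array([352., 389.]), array([452., 389.])]
-11 25 [array([353., 381.]), array([450., 381.])]
11 6 [array([346., 355.]), array([457., 354.])]
11 12 [array([348., 348.]), array([456., 348.])]
11 18 [array([350., 342.]), array([454., 342.])]
11 25 [array([351., 335.]), array([452., 335.])]
```

View pics/w3.png

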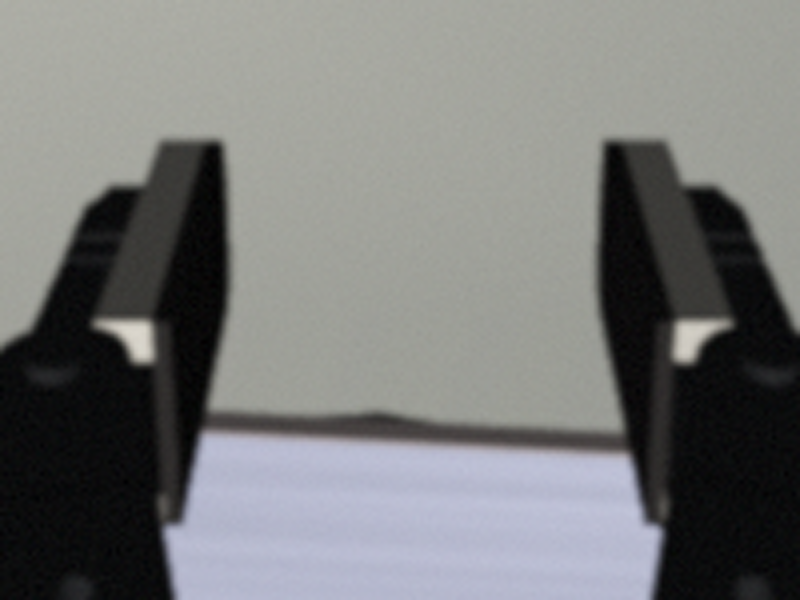

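Call:
{"name": "carry_out", "arguments": {"motion": [{"dp": [0,0,0.001],"turn": 0,"grip": 0},{"dp": [0,0,0.002],"turn": 0,"grip": 0},{"dp": [0,0,0.003],"turn": 0,"grip": 0},{"dp": [0,0,0.003],"turn": 0,"grip": 0}]}}

```text
t: 4.98
tcp_pos: [493.9, 60.0, 31.3]
tcp_rot: [[-0.993, 0.119, -0.0], [0.119, 0.993, -0.0], [0.0, -0.0, -1.0]]
wrist_force: [0.2, -0.0, -0.1]
grip_width: 42.5
```

Call:
{"name": "carry_out", "arguments": {"motion": [{"dp": [0,0,0.001],"turn": 0,"grip": 0},{"dp": [0,0,0.002],"turn": 0,"grip": 0},{"dp": [0,0,0.003],"turn": 0,"grip": 0},{"dp": [0,0,0.003],"turn": 0,"grip": 0}]}}

```text
t: 5.32
tcp_pos: [493.9, 60.0, 28.3]
tcp_rot: [[-0.993, 0.12, -0.0], [0.12, 0.993, -0.0], [0.0, -0.0, -1.0]]
wrist_force: [-0.6, 0.3, -0.3]
grip_width: 42.6
```

```bash
python3 - <<'E'
from h import *
c=bot.capture("scene");crop(c,330,220,410,280,10,"pics/s4.png")
c=bot.capture("wrist");crop(c,220,260,420,410,4,"pics/w4.png")
s=bot.state();print(s["tcp_pos"],s["grip_width"],s["t"],s["wrist_force"])
E
```

```text
[494.00791233  60.00280277  28.45726439] 42.63550042738257 5.4167 [ 0.58545808  0.33120087 -0.2785547 ]
```

View pics/s4.png

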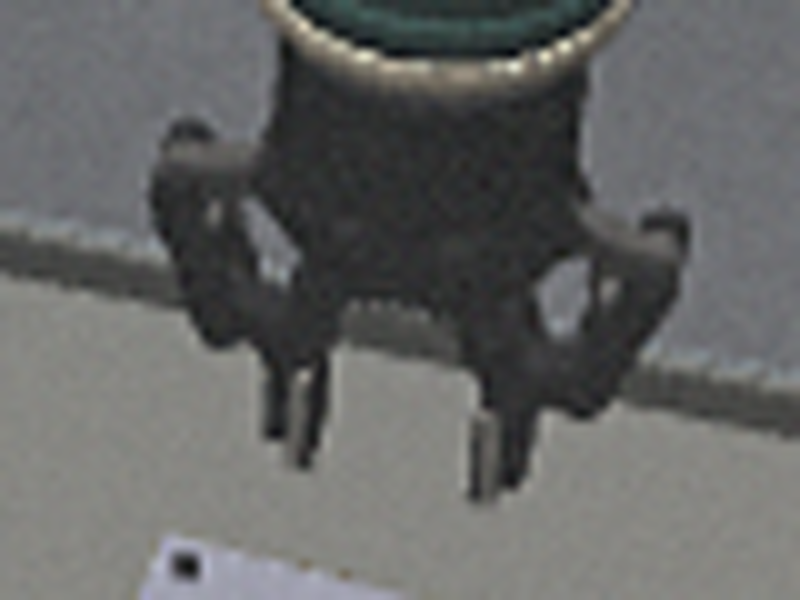

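View pics/w4.png

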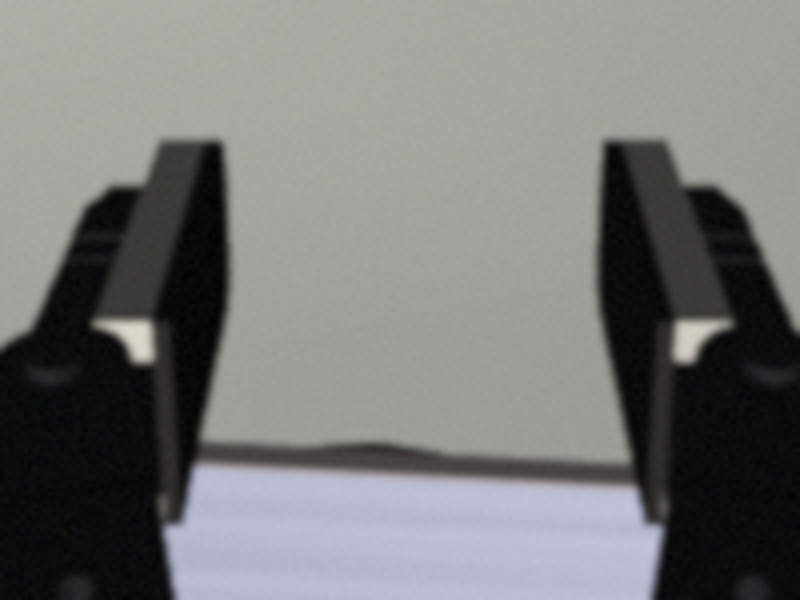

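```bash
python3 - <<'E'
from h import *
from scipy.optimize import least_squares
cs=bot.capture("scene");cw=bot.capture("wrist")
s=bot.state();R=np.array(s["tcp_rot"]);t=np.array(s["tcp_pos"])
# scene: tip, -x(far) side, inner edge: left img finger (300,468), right (483,500)
V=np.array(cs["view"]);o=R.T@(-V[:3,:3].T@V[:3,3]-t)
for u,v in [(290,466),(315,466),(472,500),(495,500)]:
    d=R.T@V[:3,:3].T@np.linalg.inv(cs["camera_matrix"])@np.array([330+u/10-.45,220+v/10-.45,1]);q=o+d*((-11-o[0])/d[0]);print("scene tool",q.round(1))
# fit both: tip -x inner corners
for (u,v),(uw,vw),sg in [((315,466),(228,290),-1),((472,500),(600,290),1)]:
    ps=np.array([330+u/10-.45,220+v/10-.45]);pw=np.array([220+uw/4-.4,260+vw/4-.4])
    f=lambda q:np.r_[proj(cs,R@q+t)-ps,proj(cw,R@q+t)-pw]
    r=least_squares(f,[-11,sg*21.,10]);print(r.x.round(1),r.cost)
E
```

```text
scene tool [-11.  -27.1  -9.2]
scene tool [-11.  -20.5 -11.3]
scene tool [-11.   21.7 -10.6]
scene tool [-11.   27.7 -12.5]
[ -7.3 -20.6  -6.8] 0.01833821697892371
[-7.5 22.1 -6.6] 0.0488972148936437
```

Call:
{"name": "carry_out", "arguments": {"motion": [{"dp": [0,0,0.003],"turn": 0,"grip": 0},{"dp": [0,0,0.005],"turn": 0,"grip": 0},{"dp": [0,0,0.007],"turn": 0,"grip": 0},{"dp": [0,0,0.009],"turn": 0,"grip": 0},{"dp": [0,0,0.009],"turn": 0,"grip": 0}]}}

```text
t: 5.93
tcp_pos: [493.8, 59.9, 19.0]
tcp_rot: [[-0.993, 0.12, -0.001], [0.12, 0.993, -0.0], [0.001, -0.0, -1.0]]
wrist_force: [-0.5, -1.0, -0.5]
grip_width: 42.8
```

Call:
{"name": "carry_out", "arguments": {"motion": [{"dp": [0,0,0.001],"turn": 0,"grip": 0},{"dp": [0,0,0.002],"turn": 0,"grip": 0},{"dp": [0,0,0.003],"turn": 0,"grip": 0},{"dp": [0,0,0.003],"turn": 0,"grip": 0}]}}

```text
t: 6.27
tcp_pos: [494.0, 60.0, 16.4]
tcp_rot: [[-0.993, 0.12, -0.0], [0.12, 0.993, -0.0], [0.0, -0.0, -1.0]]
wrist_force: [-0.6, -0.5, -0.6]
grip_width: 42.6
```

```bash
python3 - <<'E'
from h import *
c=bot.capture("scene");crop(c,330,220,410,280,10,"pics/s5.png")
s=bot.state();print(s["tcp_pos"],s["grip_width"],s["t"],s["wrist_force"])
E
```

```text
[493.98359445  60.01651554  16.41314093] 42.8170300736452 6.3167 [ 0.362142    0.50693642 -0.36595308]
```

View pics/s5.png

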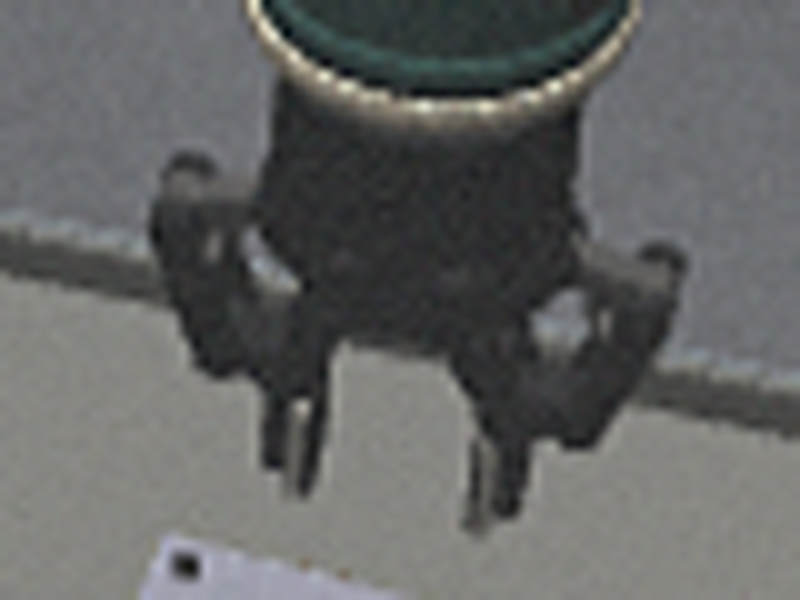

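Call:
{"name": "carry_out", "arguments": {"motion": [{"dp": [0,0,0.001],"turn": 0,"grip": 0},{"dp": [0,0,0.002],"turn": 0,"grip": 0},{"dp": [0,0,0.002],"turn": 0,"grip": 0}]}}

```text
t: 6.57
tcp_pos: [494.1, 60.1, 14.5]
tcp_rot: [[-0.993, 0.119, 0.0], [0.119, 0.993, -0.0], [-0.0, -0.0, -1.0]]
wrist_force: [0.7, -0.6, 0.2]
grip_width: 42.8
```

Call:
{"name": "carry_out", "arguments": {"motion": [{"dp": [0,0,0.001],"turn": 0,"grip": 0},{"dp": [0,0,0.001],"turn": 0,"grip": 0}]}}

```text
t: 6.73
tcp_pos: [494.1, 60.1, 14.3]
tcp_rot: [[-0.993, 0.12, 0.0], [0.12, 0.993, 0.0], [-0.0, 0.0, -1.0]]
wrist_force: [-7.1, -1.6, 23.2]
grip_width: 42.6
```

Call:
{"name": "carry_out", "arguments": {"motion": [{"dp": [0,0,0.001],"turn": 0,"grip": 0},{"dp": [0,0,0.001],"turn": 0,"grip": 0}]}}

```text
t: 6.9
tcp_pos: [494.2, 60.1, 14.2]
tcp_rot: [[-0.993, 0.12, 0.0], [0.12, 0.993, 0.001], [-0.0, 0.001, -1.0]]
wrist_force: [-16.1, -1.6, 49.8]
grip_width: 42.8
```

Call:
{"name": "carry_out", "arguments": {"motion": [{"dp": [0,0,0.001],"turn": 0,"grip": 0},{"dp": [0,0,0.001],"turn": 0,"grip": 0}]}}

```text
t: 7.07
tcp_pos: [494.2, 60.1, 14.0]
tcp_rot: [[-0.993, 0.12, 0.0], [0.12, 0.993, 0.001], [-0.0, 0.001, -1.0]]
wrist_force: [-24.0, -2.6, 75.9]
grip_width: 42.5
```

Call:
{"name": "carry_out", "arguments": {"motion": [{"dp": [0,0,-0.003],"turn": 0,"grip": 0},{"dp": [0,0,-0.0055],"turn": 0,"grip": 0},{"dp": [0,0,-0.0055],"turn": 0,"grip": 0}]}}

```text
t: 7.32
tcp_pos: [494.3, 60.1, 17.4]
tcp_rot: [[-0.993, 0.12, 0.001], [0.12, 0.993, 0.0], [-0.001, 0.0, -1.0]]
wrist_force: [0.1, 1.0, 0.3]
grip_width: 42.9
```

Call:
{"name": "carry_out", "arguments": {"motion": [{"dp": [-0.005,0,0],"turn": 0,"grip": 0},{"dp": [-0.01,0,0],"turn": 0,"grip": 0},{"dp": [-0.015,0,0],"turn": 0,"grip": 0},{"dp": [-0.02,0,0],"turn": 0,"grip": 0},{"dp": [-0.024,0,0],"turn": 0,"grip": 0},{"dp": [-0.028,0,0],"turn": 0,"grip": 0},{"dp": [-0.031,0,0],"turn": 0,"grip": 0},{"dp": [-0.034,0,0],"turn": 0,"grip": 0}]}}

```text
t: 7.98
tcp_pos: [527.9, 55.8, 16.9]
tcp_rot: [[-0.993, 0.12, -0.0], [0.12, 0.993, -0.0], [0.0, -0.0, -1.0]]
wrist_force: [-1.0, -0.3, -0.4]
grip_width: 42.9
```

```bash
python3 - <<'E'
from h import *
c=bot.capture("scene");crop(c,300,220,420,310,6.5,"pics/s6.png")
s=bot.state();print(s["tcp_pos"],s["grip_width"],s["t"],s["wrist_force"])
E
```

```text
[528.41470912  55.81339451  16.95083717] 43.06616891432567 8.0333 [-0.21277357 -0.88861243 -0.11541296]
```

View pics/s6.png

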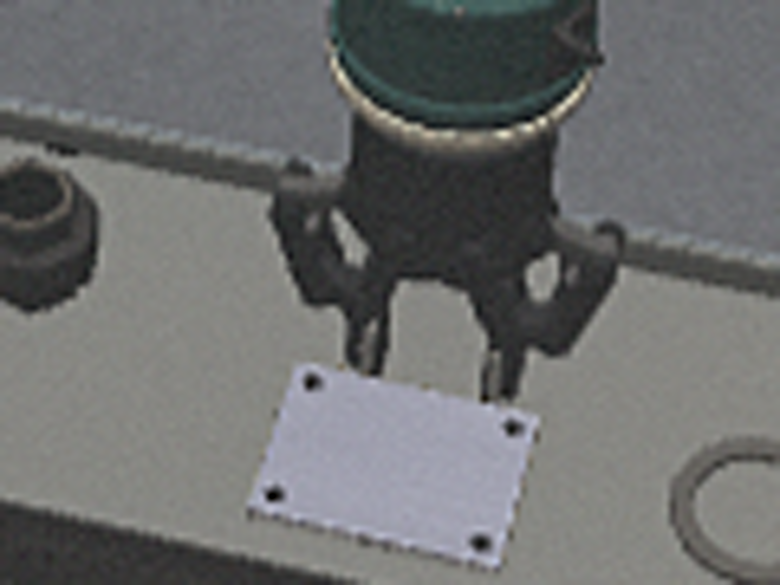

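Call:
{"name": "carry_out", "arguments": {"motion": [{"dp": [-0.003,0,0],"turn": 0,"grip": 0},{"dp": [-0.006,0,0],"turn": 0,"grip": 0},{"dp": [-0.009,0,0],"turn": 0,"grip": 0},{"dp": [-0.012,0,0],"turn": 0,"grip": 0},{"dp": [-0.015,0,0],"turn": 0,"grip": 0},{"dp": [-0.017,0,0],"turn": 0,"grip": 0},{"dp": [-0.019,0,0],"turn": 0,"grip": 0},{"dp": [-0.02,0,0],"turn": 0,"grip": 0}]}}

```text
t: 8.7
tcp_pos: [547.8, 53.5, 17.0]
tcp_rot: [[-0.993, 0.12, -0.0], [0.12, 0.993, -0.0], [0.0, -0.0, -1.0]]
wrist_force: [-1.0, 1.1, 0.8]
grip_width: 43.0
```

```bash
python3 - <<'E'
from h import *
c=bot.capture("scene");crop(c,300,220,420,310,6.5,"pics/s7.png")
s=bot.state();print(s["tcp_pos"],s["grip_width"],s["t"],s["wrist_force"])
E
```

```text
[547.93839922  53.52747224  17.0366222 ] 43.273797358984524 8.75 [-0.89613569  1.03855705 -0.26706649]
```

View pics/s7.png

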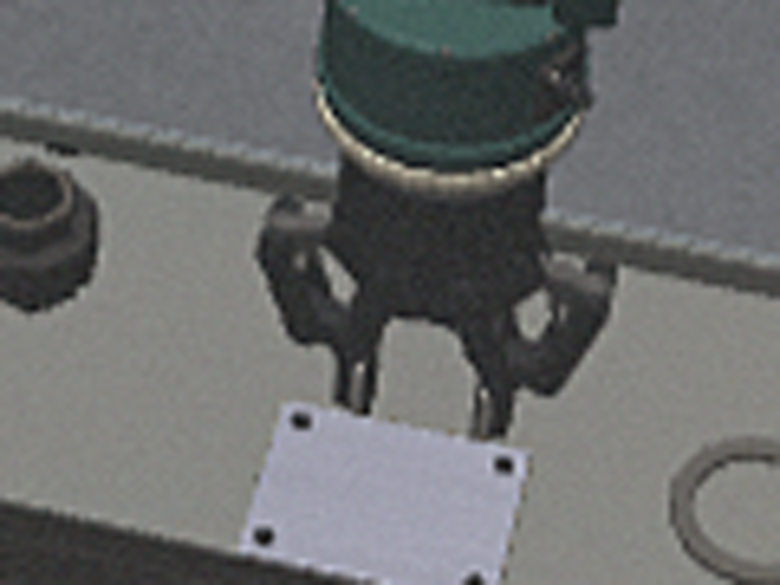

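Call:
{"name": "carry_out", "arguments": {"motion": [{"dp": [-0.001,0,0],"turn": 0,"grip": 0},{"dp": [-0.002,0,0],"turn": 0,"grip": 0},{"dp": [-0.003,0,0],"turn": 0,"grip": 0},{"dp": [-0.004,0,0],"turn": 0,"grip": 0},{"dp": [-0.004,0,0],"turn": 0,"grip": 0}]}}

```text
t: 9.17
tcp_pos: [551.9, 53.1, 17.0]
tcp_rot: [[-0.993, 0.12, 0.0], [0.12, 0.993, -0.0], [-0.0, -0.0, -1.0]]
wrist_force: [-0.5, -0.8, 0.7]
grip_width: 42.7
```

```bash
python3 - <<'E'
from h import *
c=bot.capture("scene");crop(c,300,240,420,330,6.5,"pics/s8.png")
s=bot.state();print(s["tcp_pos"],s["grip_width"],s["t"],s["wrist_force"])
E
```

```text
[551.82614204  53.06509696  17.03187512] 42.828453396220254 9.2167 [-0.30879124  0.48306825  0.98072614]
```

View pics/s8.png

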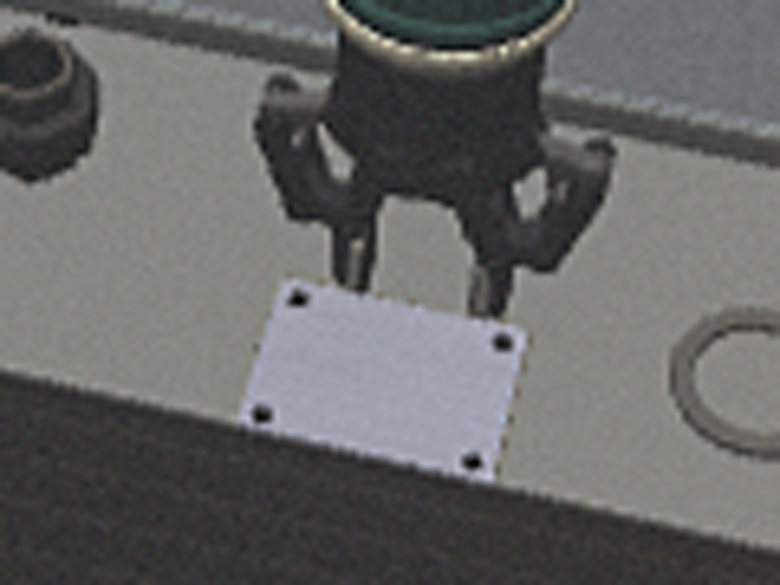

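Call:
{"name": "carry_out", "arguments": {"motion": [{"dp": [-0.001,0,0],"turn": 0,"grip": 0},{"dp": [-0.002,0,0],"turn": 0,"grip": 0},{"dp": [-0.002,0,0],"turn": 0,"grip": 0}]}}

```text
t: 9.47
tcp_pos: [552.5, 53.0, 16.8]
tcp_rot: [[-0.993, 0.119, -0.003], [0.119, 0.993, 0.0], [0.003, -0.0, -1.0]]
wrist_force: [-9.1, 1.8, 6.5]
grip_width: 42.9
```

Call:
{"name": "carry_out", "arguments": {"motion": [{"dp": [-0.0005,0,-0.002],"turn": 0,"grip": 0},{"dp": [-0.0005,0,-0.004],"turn": 0,"grip": 0},{"dp": [-0.0005,0,-0.006],"turn": 0,"grip": 0},{"dp": [-0.0005,0,-0.008],"turn": 0,"grip": 0}]}}

```text
t: 9.8
tcp_pos: [552.8, 53.2, 24.6]
tcp_rot: [[-0.993, 0.119, -0.003], [0.119, 0.993, 0.0], [0.003, -0.0, -1.0]]
wrist_force: [-6.0, 2.3, -0.3]
grip_width: 43.0
```

```bash
python3 - <<'E'
from h import *
c=bot.capture("scene");crop(c,300,240,420,330,6.5,"pics/s9.png")
s=bot.state();print(s["tcp_pos"],s["grip_width"],s["t"],s["wrist_force"])
E
```

```text
[552.9440929   53.24984417  24.90791637] 42.78847906901256 9.85 [-8.32985173  2.14559718  0.77533673]
```

View pics/s9.png

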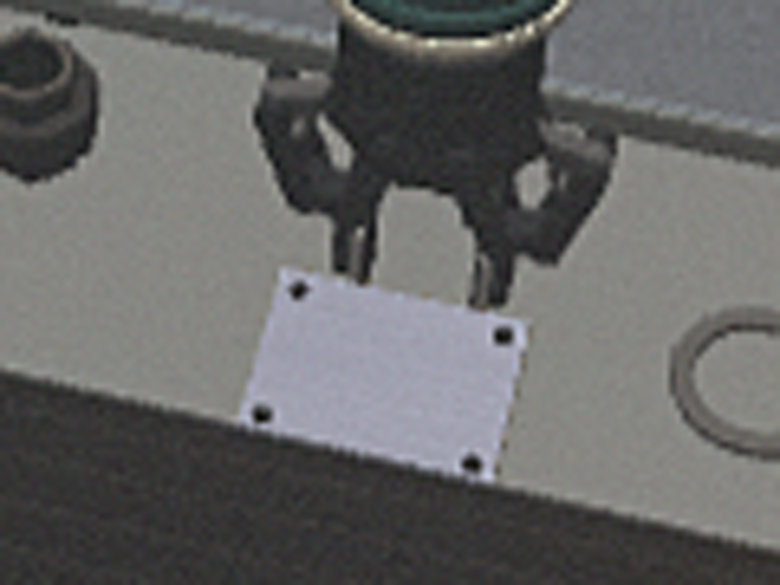

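Call:
{"name": "carry_out", "arguments": {"motion": [{"dp": [-0.0003,0,-0.003],"turn": 0,"grip": 0},{"dp": [-0.0008,0,-0.006],"turn": 0,"grip": 0},{"dp": [-0.0015,0,-0.009],"turn": 0,"grip": 0},{"dp": [-0.0023,0,-0.012],"turn": 0,"grip": 0},{"dp": [-0.003,0,-0.0145],"turn": 0,"grip": 0}]}}

```text
t: 10.27
tcp_pos: [555.3, 53.0, 39.1]
tcp_rot: [[-0.993, 0.119, -0.004], [0.119, 0.993, 0.0], [0.004, -0.0, -1.0]]
wrist_force: [-10.4, 3.1, 1.8]
grip_width: 42.9
```

```bash
python3 - <<'E'
from h import *
c=bot.capture("scene");crop(c,300,240,420,330,6.5,"pics/s10.png")
s=bot.state();print(s["tcp_pos"],s["grip_width"],s["t"],s["wrist_force"])
E
```

```text
[555.5151415   53.03352244  39.44711916] 42.62186684244689 10.3167 [-11.70102011   3.16292069   2.23531538]
```

View pics/s10.png

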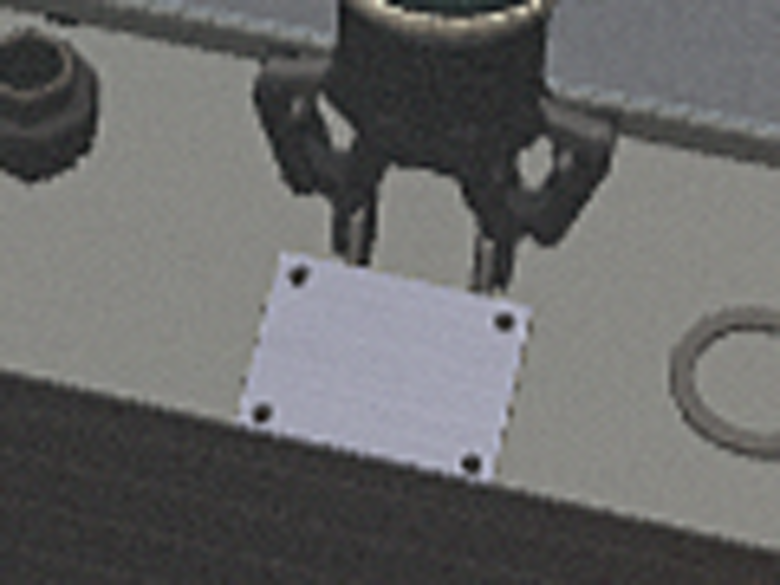

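Call:
{"name": "carry_out", "arguments": {"motion": [{"dp": [-0.001,0,-0.004],"turn": 0,"grip": 0},{"dp": [-0.0023,0,-0.008],"turn": 0,"grip": 0},{"dp": [-0.0043,0,-0.012],"turn": 0,"grip": 0},{"dp": [-0.0065,0,-0.016],"turn": 0,"grip": 0},{"dp": [-0.009,0,-0.0195],"turn": 0,"grip": 0}]}}

```text
t: 10.73
tcp_pos: [563.7, 52.2, 58.7]
tcp_rot: [[-0.993, 0.119, -0.005], [0.119, 0.993, 0.001], [0.005, 0.0, -1.0]]
wrist_force: [-18.1, 4.2, 9.3]
grip_width: 42.5
```

```bash
python3 - <<'E'
from h import *
c=bot.capture("scene");crop(c,300,230,420,320,6.5,"pics/s11.png")
s=bot.state();print(s["tcp_pos"],s["grip_width"],s["t"],s["wrist_force"])
E
```

```text
[564.15619063  52.15022507  59.23439812] 42.69944347013132 10.7833 [-18.86900149   4.49588779  12.2779442 ]
```

View pics/s11.png

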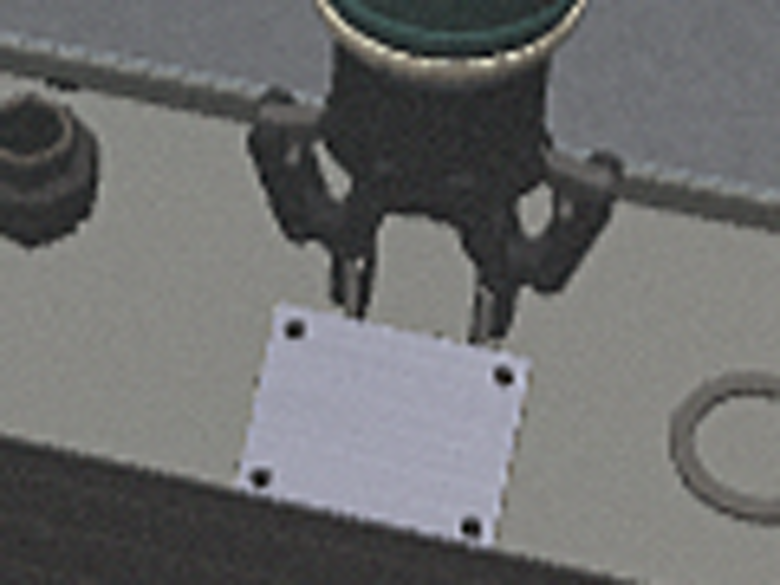

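Call:
{"name": "carry_out", "arguments": {"motion": [{"dp": [-0.001,0,-0.004],"turn": 0,"grip": 0},{"dp": [-0.0045,0,-0.008],"turn": 0,"grip": 0},{"dp": [-0.0095,0,-0.0125],"turn": 0,"grip": 0}]}}

```text
t: 11.03
tcp_pos: [575.9, 50.2, 71.9]
tcp_rot: [[-0.993, 0.119, 0.0], [0.119, 0.993, -0.0], [-0.0, -0.0, -1.0]]
wrist_force: [0.7, -0.4, 0.2]
grip_width: 42.5
```

```bash
python3 - <<'E'
from h import *
c=bot.capture("scene");crop(c,300,220,420,310,6.5,"pics/s12.png")
s=bot.state();print(s["tcp_pos"],s["grip_width"],s["t"],s["wrist_force"])
E
```

```text
[577.41419241  49.98029364  72.94466062] 42.60726135654436 11.0833 [1.09397549 0.55185022 1.83479222]
```

View pics/s12.png

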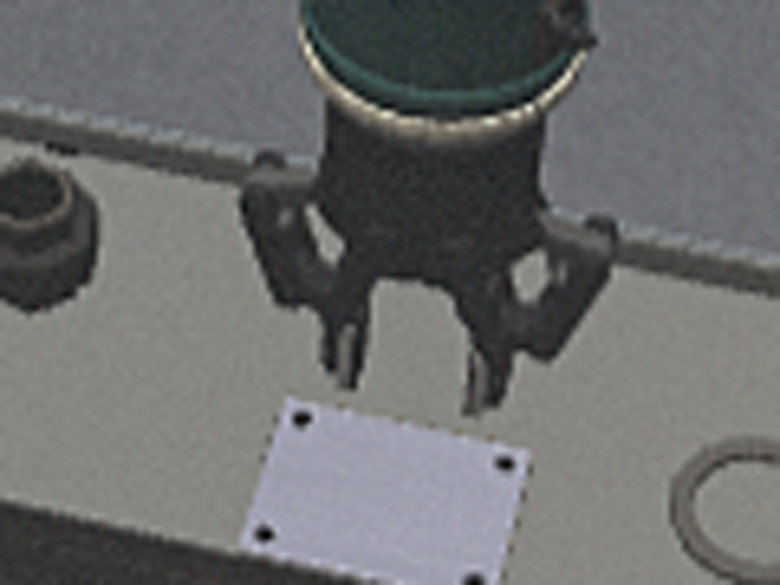

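Call:
{"name": "carry_out", "arguments": {"motion": [{"dp": [0.012,0,0],"turn": 0,"grip": 0},{"dp": [0.024,0,0],"turn": 0,"grip": 0},{"dp": [0.034,0,0],"turn": 0,"grip": 0},{"dp": [0.036,0,0.01],"turn": 0,"grip": 0},{"dp": [0.036,0,0.025],"turn": 0,"grip": 0},{"dp": [0.036,0,0.04],"turn": 0,"grip": 0},{"dp": [0.036,0,0.05],"turn": 0,"grip": 0},{"dp": [0.036,0,0.05],"turn": 0,"grip": 0}]}}

```text
t: 11.75
tcp_pos: [538.8, 54.3, 19.4]
tcp_rot: [[-0.993, 0.12, -0.003], [0.12, 0.993, -0.001], [0.003, -0.001, -1.0]]
wrist_force: [-1.0, 0.0, -0.0]
grip_width: 42.8
```

```bash
python3 - <<'E'
from h import *
c=bot.capture("scene");crop(c,300,240,420,330,6.5,"pics/s13.png")
c=bot.capture("wrist");crop(c,0,0,640,480,1.25,"pics/w13.png")
s=bot.state();print(s["tcp_pos"],s["grip_width"],s["t"],s["wrist_force"])
E
```

```text
[539.81399374  54.31596109  21.34258016] 42.3574045399422 11.85 [ 0.69688988 -0.19880035 -0.43082181]
```

View pics/s13.png

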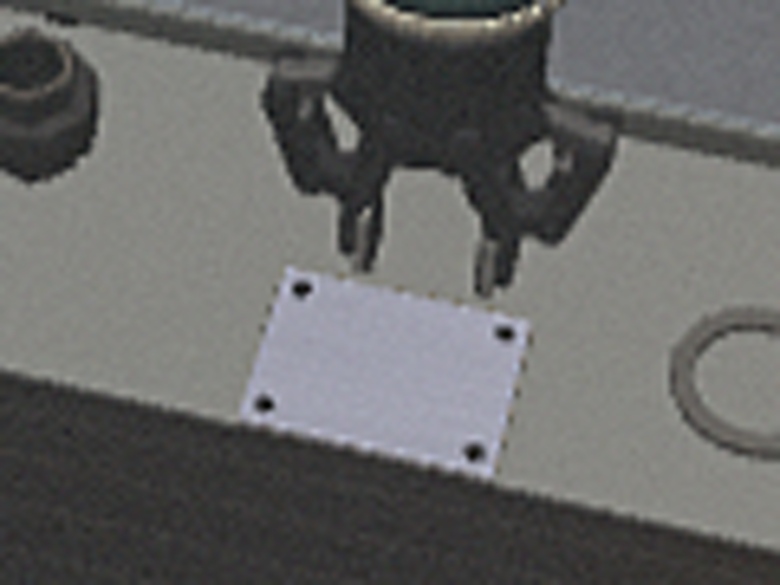

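View pics/w13.png

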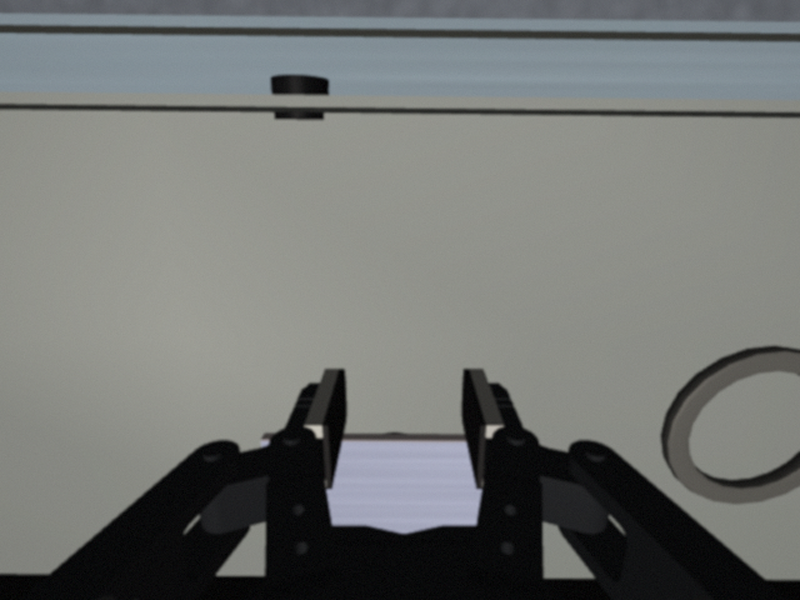

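Call:
{"name": "carry_out", "arguments": {"motion": [{"dp": [0.0,-0.003,0.002],"turn": 0,"grip": 0},{"dp": [0.0,-0.003,0.0045],"turn": 0,"grip": 0},{"dp": [0.0,-0.003,0.005],"turn": 0,"grip": 0},{"dp": [0.0,-0.003,0.005],"turn": 0,"grip": 0}]}}

```text
t: 12.18
tcp_pos: [539.5, 51.5, 16.7]
tcp_rot: [[-0.993, 0.12, 0.0], [0.12, 0.993, -0.0], [-0.0, 0.0, -1.0]]
wrist_force: [0.1, 0.4, 0.8]
grip_width: 42.7
```

Push to the pad again, stopping on force.

Call:
{"name": "carry_out", "arguments": {"motion": [{"dp": [-0.003,0,0.0005],"turn": 0,"grip": 0},{"dp": [-0.006,0,0.0005],"turn": 0,"grip": 0},{"dp": [-0.009,0,0.0005],"turn": 0,"grip": 0},{"dp": [-0.011,0,0.0005],"turn": 0,"grip": 0},{"dp": [-0.013,0,0.0005],"turn": 0,"grip": 0},{"dp": [-0.014,0,0.0005],"turn": 0,"grip": 0},{"dp": [-0.0145,0,0.0005],"turn": 0,"grip": 0},{"dp": [-0.0145,0,0.0005],"turn": 0,"grip": 0}]}}

```text
t: 12.85
tcp_pos: [552.2, 50.1, 15.7]
tcp_rot: [[-0.993, 0.119, -0.004], [0.119, 0.993, 0.0], [0.004, -0.0, -1.0]]
wrist_force: [-12.3, 3.1, 9.4]
grip_width: 42.6
```

Call:
{"name": "carry_out", "arguments": {"motion": [{"dp": [0,0,-0.002],"turn": 0,"grip": 0},{"dp": [0,0,-0.004],"turn": 0,"grip": 0},{"dp": [0,0,-0.006],"turn": 0,"grip": 0},{"dp": [-0.0002,0,-0.009],"turn": 0,"grip": 0},{"dp": [-0.0006,0,-0.012],"turn": 0,"grip": 0},{"dp": [-0.001,0,-0.0145],"turn": 0,"grip": 0},{"dp": [-0.0015,0,-0.017],"turn": 0,"grip": 0}]}}

```text
t: 13.43
tcp_pos: [553.7, 50.1, 32.5]
tcp_rot: [[-0.993, 0.119, -0.003], [0.119, 0.993, 0.0], [0.004, -0.0, -1.0]]
wrist_force: [-9.4, 2.9, 0.9]
grip_width: 42.7
```

Call:
{"name": "carry_out", "arguments": {"motion": [{"dp": [-0.0006,0,-0.003],"turn": 0,"grip": 0},{"dp": [-0.0015,0,-0.0065],"turn": 0,"grip": 0},{"dp": [-0.0026,0,-0.01],"turn": 0,"grip": 0},{"dp": [-0.004,0,-0.0135],"turn": 0,"grip": 0}]}}

```text
t: 13.77
tcp_pos: [557.4, 49.7, 46.0]
tcp_rot: [[-0.993, 0.119, -0.004], [0.119, 0.993, 0.0], [0.004, -0.0, -1.0]]
wrist_force: [-11.8, 4.1, 3.9]
grip_width: 42.4
```

Call:
{"name": "carry_out", "arguments": {"motion": [{"dp": [-0.0015,0,-0.0035],"turn": 0,"grip": 0},{"dp": [-0.003,0,-0.0065],"turn": 0,"grip": 0},{"dp": [-0.0048,0,-0.0095],"turn": 0,"grip": 0}]}}

```text
t: 14.02
tcp_pos: [561.9, 49.2, 55.5]
tcp_rot: [[-0.993, 0.119, -0.005], [0.119, 0.993, 0.0], [0.005, -0.0, -1.0]]
wrist_force: [-15.2, 3.8, 7.7]
grip_width: 42.3
```

Call:
{"name": "carry_out", "arguments": {"motion": [{"dp": [-0.0025,0,-0.004],"turn": 0,"grip": 0},{"dp": [-0.0055,0,-0.008],"turn": 0,"grip": 0}]}}

```text
t: 14.18
tcp_pos: [568.2, 48.3, 63.8]
tcp_rot: [[-0.993, 0.119, -0.003], [0.119, 0.993, 0.0], [0.003, -0.0, -1.0]]
wrist_force: [-2.2, 0.6, 2.1]
grip_width: 42.5
```

Call:
{"name": "carry_out", "arguments": {"motion": [{"dp": [-0.0025,0,-0.0005],"turn": 0,"grip": 0}]}}

```text
t: 14.27
tcp_pos: [570.6, 48.0, 64.9]
tcp_rot: [[-0.993, 0.119, -0.003], [0.119, 0.993, 0.001], [0.003, 0.0, -1.0]]
wrist_force: [-28.3, 3.5, 22.6]
grip_width: 43.0
```

```bash
python3 - <<'E'
from h import *
c=bot.capture("scene");crop(c,300,220,420,310,6.5,"pics/s14.png")
s=bot.state();print(s["tcp_pos"],s["grip_width"],s["t"],s["wrist_force"])
E
```

```text
[570.22502212  48.06773944  64.70704542] 42.659061752683776 14.3167 [-21.88462238   2.25256788  16.70281097]
```

View pics/s14.png

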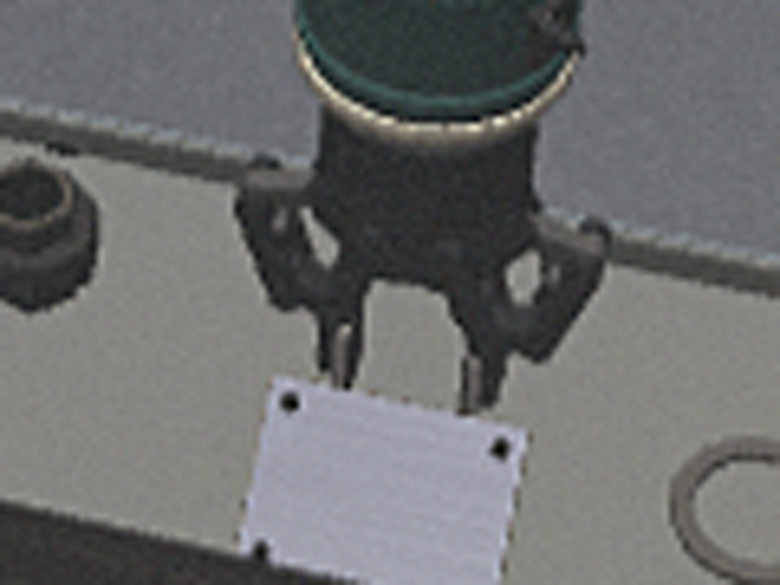

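Call:
{"name": "carry_out", "arguments": {"motion": [{"dp": [-0.0015,0,-0.002],"turn": 0,"grip": 0},{"dp": [-0.0035,0,-0.004],"turn": 0,"grip": 0}]}}

```text
t: 14.48
tcp_pos: [573.5, 47.6, 68.3]
tcp_rot: [[-0.993, 0.119, -0.004], [0.119, 0.993, 0.0], [0.004, -0.0, -1.0]]
wrist_force: [-13.0, 2.4, 12.7]
grip_width: 42.6
```

Call:
{"name": "carry_out", "arguments": {"motion": [{"dp": [-0.0023,0,-0.002],"turn": 0,"grip": 0},{"dp": [-0.0048,0,-0.004],"turn": 0,"grip": 0}]}}

```text
t: 14.65
tcp_pos: [579.0, 47.0, 72.7]
tcp_rot: [[-0.993, 0.119, -0.003], [0.119, 0.993, 0.0], [0.003, 0.0, -1.0]]
wrist_force: [-11.7, 1.4, 13.2]
grip_width: 42.8
```

Call:
{"name": "carry_out", "arguments": {"motion": [{"dp": [-0.0027,0,-0.002],"turn": 0,"grip": 0},{"dp": [-0.0056,0,-0.004],"turn": 0,"grip": 0}]}}

```text
t: 14.82
tcp_pos: [585.3, 46.2, 76.9]
tcp_rot: [[-0.993, 0.119, -0.001], [0.119, 0.993, 0.0], [0.001, 0.0, -1.0]]
wrist_force: [-6.4, 1.2, 9.7]
grip_width: 42.9
```

Call:
{"name": "carry_out", "arguments": {"motion": [{"dp": [-0.0035,0,-0.0018],"turn": 0,"grip": 0},{"dp": [-0.007,0,-0.0035],"turn": 0,"grip": 0}]}}

```text
t: 14.98
tcp_pos: [592.5, 45.4, 80.7]
tcp_rot: [[-0.993, 0.119, -0.001], [0.119, 0.993, 0.0], [0.001, 0.0, -1.0]]
wrist_force: [-8.3, 0.6, 15.7]
grip_width: 42.5
```

```bash
python3 - <<'E'
from h import *
c=bot.capture("scene");crop(c,300,210,420,300,6.5,"pics/s15.png")
s=bot.state();print(s["tcp_pos"],s["grip_width"],s["t"],s["wrist_force"])
E
```

```text
[593.42442424  45.25628413  81.09441948] 42.817938474696966 15.0333 [-8.80346561  1.47471773 15.9574082 ]
```

View pics/s15.png

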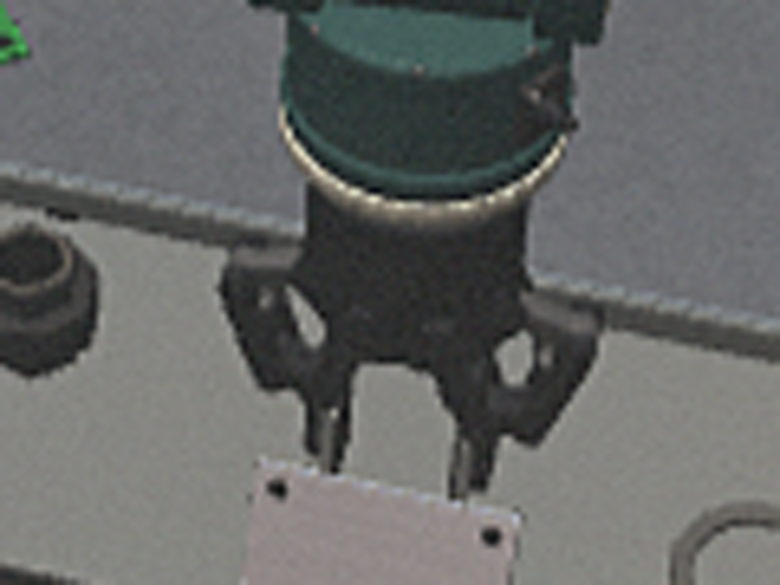

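Call:
{"name": "carry_out", "arguments": {"motion": [{"dp": [-0.004,0,-0.0021],"turn": 0,"grip": 0},{"dp": [-0.008,0,-0.0038],"turn": 0,"grip": 0}]}}

```text
t: 15.2
tcp_pos: [600.9, 44.3, 84.5]
tcp_rot: [[-0.993, 0.119, 0.0], [0.119, 0.993, 0.0], [-0.0, 0.0, -1.0]]
wrist_force: [-2.9, 0.2, 7.7]
grip_width: 42.6
```

Call:
{"name": "carry_out", "arguments": {"motion": [{"dp": [-0.004,0,-0.0014],"turn": 0,"grip": 0},{"dp": [-0.008,0,-0.0025],"turn": 0,"grip": 0}]}}

```text
t: 15.37
tcp_pos: [609.2, 43.3, 87.0]
tcp_rot: [[-0.993, 0.119, 0.001], [0.119, 0.993, 0.0], [-0.001, 0.0, -1.0]]
wrist_force: [-1.4, -0.0, 5.3]
grip_width: 42.9
```

Call:
{"name": "carry_out", "arguments": {"motion": [{"dp": [-0.004,0,-0.0008],"turn": 0,"grip": 0},{"dp": [-0.008,0,-0.0014],"turn": 0,"grip": 0},{"dp": [-0.012,0,-0.0018],"turn": 0,"grip": 0}]}}

```text
t: 15.62
tcp_pos: [621.2, 41.7, 88.6]
tcp_rot: [[-0.993, 0.12, 0.001], [0.12, 0.993, -0.0], [-0.001, 0.0, -1.0]]
wrist_force: [-0.6, 0.1, 3.6]
grip_width: 42.6
```

```bash
python3 - <<'E'
from h import *
c=bot.capture("scene");crop(c,300,210,420,300,6.5,"pics/s16.png")
s=bot.state();print(s["tcp_pos"],s["grip_width"],s["t"],s["wrist_force"])
E
```

```text
[621.65552732  41.61424423  88.46528661] 43.03207428222842 15.6667 [ 0.92661327 -0.20808073  0.4922488 ]
```

View pics/s16.png

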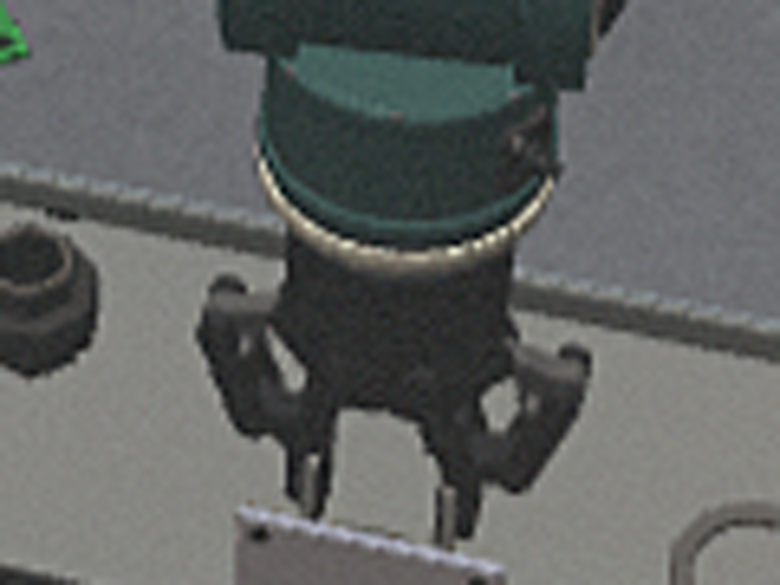

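Nearly vertical now, with the edge resting at fingertip height. Next I push it gently over centre.

Call:
{"name": "carry_out", "arguments": {"motion": [{"dp": [-0.004,0,0.0],"turn": 0,"grip": 0},{"dp": [-0.008,0,0.0],"turn": 0,"grip": 0},{"dp": [-0.012,0,0.0],"turn": 0,"grip": 0},{"dp": [-0.016,0,0.0],"turn": 0,"grip": 0}]}}

```text
t: 16.0
tcp_pos: [636.6, 39.8, 87.9]
tcp_rot: [[-0.993, 0.12, -0.0], [0.12, 0.993, -0.0], [0.0, -0.0, -1.0]]
wrist_force: [0.1, 0.1, -0.0]
grip_width: 42.7
```

```bash
python3 - <<'E'
from h import *
c=bot.capture("scene");crop(c,290,230,410,320,6.5,"pics/s17.png")
s=bot.state();print(s["tcp_pos"],s["grip_width"],s["t"],s["wrist_force"])
E
```

```text
[637.26455297  39.69530795  87.98760087] 43.13463236836485 16.05 [-0.72395726 -1.03690135  1.07562188]
```

View pics/s17.png

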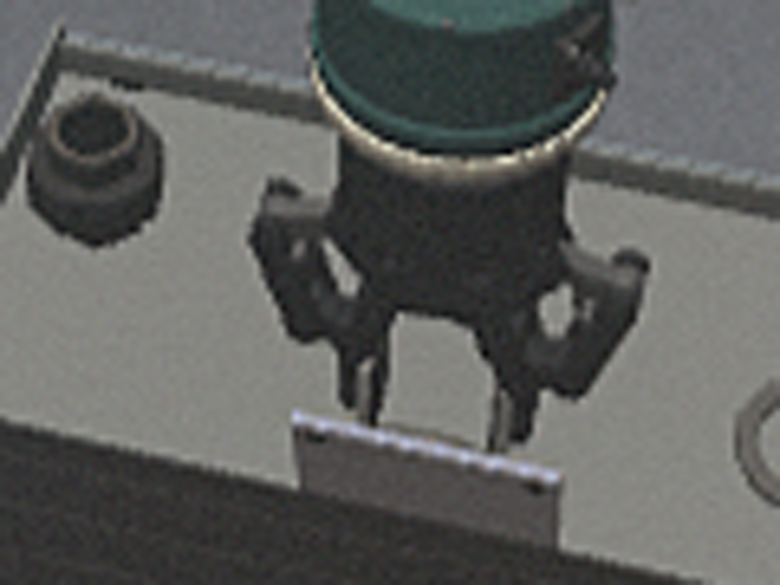

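Call:
{"name": "carry_out", "arguments": {"motion": [{"dp": [-0.001,0,0.003],"turn": 0,"grip": 0},{"dp": [-0.004,0,0.006],"turn": 0,"grip": 0},{"dp": [-0.008,0,0.006],"turn": 0,"grip": 0},{"dp": [-0.012,0,0.006],"turn": 0,"grip": 0},{"dp": [-0.016,0,0.006],"turn": 0,"grip": 0}]}}

```text
t: 16.47
tcp_pos: [652.7, 37.9, 82.1]
tcp_rot: [[-0.993, 0.119, -0.0], [0.119, 0.993, -0.0], [0.0, -0.0, -1.0]]
wrist_force: [0.8, 0.1, 1.5]
grip_width: 42.6
```

```bash
python3 - <<'E'
from h import *
c=bot.capture("scene");crop(c,290,230,410,320,6.5,"pics/s18.png")
s=bot.state();print(s["tcp_pos"],s["grip_width"],s["t"],s["wrist_force"])
E
```

```text
[653.31957676  37.78579748  82.19837148] 42.57475930760638 16.5167 [ 0.85381281  0.13722032 -0.16216497]
```

View pics/s18.png

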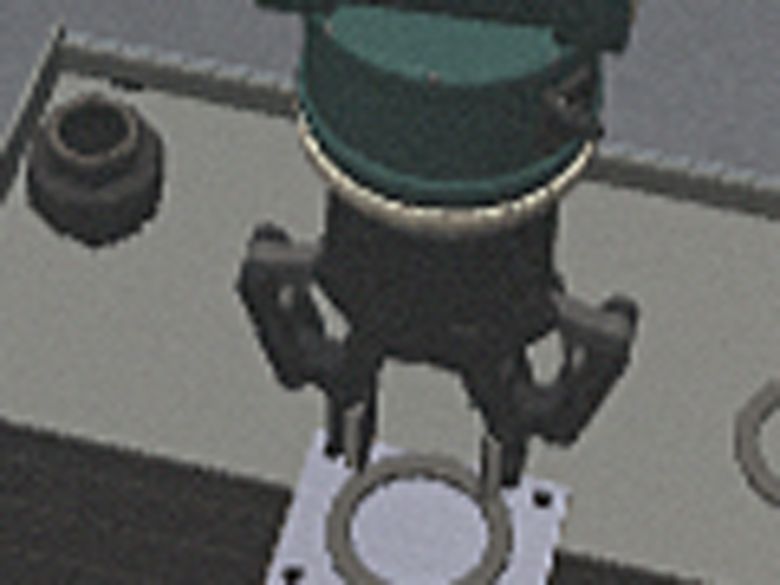

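Call:
{"name": "carry_out", "arguments": {"motion": [{"dp": [0.03,0,0],"turn": 0,"grip": 0},{"dp": [0.06,0,0],"turn": 0,"grip": 0},{"dp": [0.08,0,0],"turn": 0,"grip": 0},{"dp": [0.085,0,0],"turn": 0,"grip": 0},{"dp": [0.085,0,0],"turn": 0,"grip": 0}]}}

```text
t: 16.93
tcp_pos: [567.2, 48.5, 82.5]
tcp_rot: [[-0.993, 0.119, 0.0], [0.119, 0.993, 0.0], [0.0, 0.0, -1.0]]
wrist_force: [1.3, 0.7, 1.2]
grip_width: 42.6
```

```bash
python3 - <<'E'
from h import *
c=bot.capture("scene");crop(c,270,220,430,340,5,"pics/s19.png")
c=bot.capture("wrist");crop(c,0,0,640,480,1.25,"pics/w19.png")
c=bot.capture("top");crop(c,180,110,380,260,4,"pics/t19.png")
s=bot.state();print(s["tcp_pos"],s["grip_width"],s["t"],s["wrist_force"])
E
```

```text
[569.00112133  47.97781474  82.3527581 ] 42.34765052663182 17.0833 [ 0.20365347 -0.52110195  0.00208492]
```

View pics/s19.png

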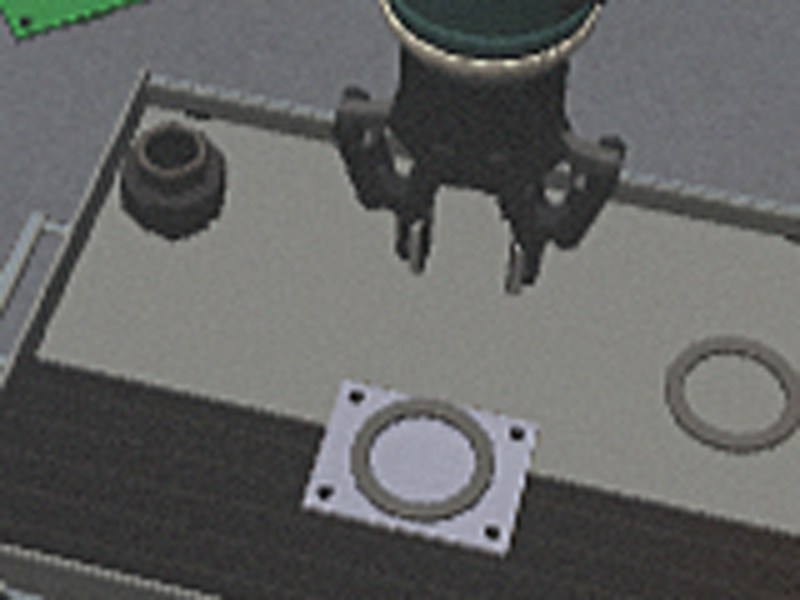

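View pics/w19.png

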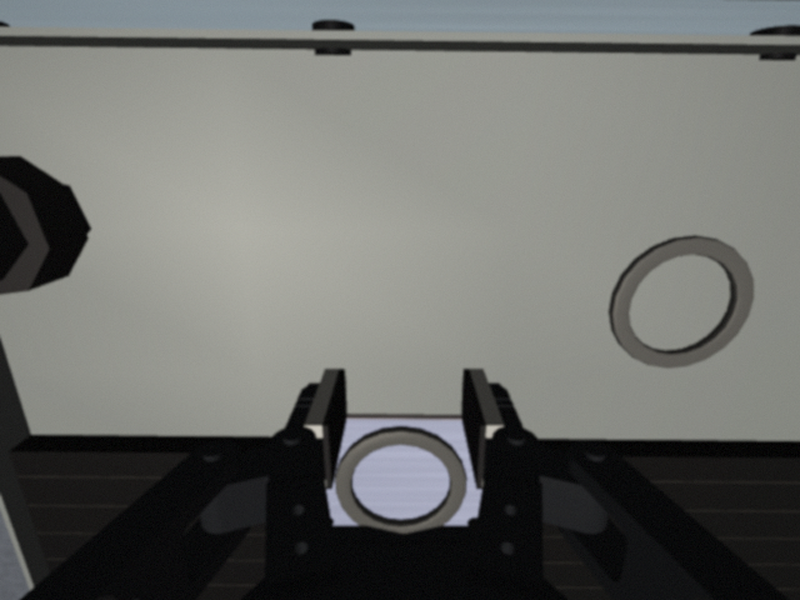

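View pics/t19.png

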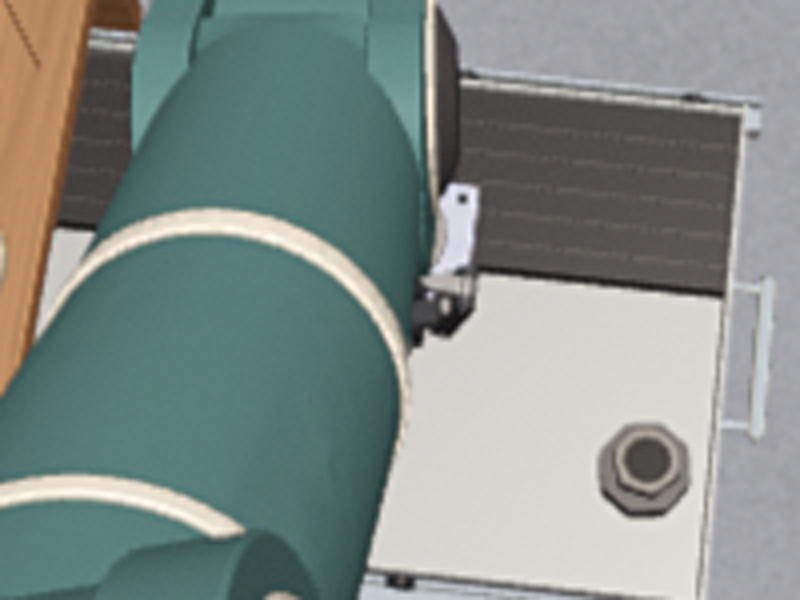

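```bash
cat > m.py <<'E'
from h import *
def st(p,yaw=-0.125,pe=(635.5,28.)): # into pad_edge frame
    d=np.array(p[:2])-pe;c,s=np.cos(yaw),np.sin(yaw);return np.r_[c*d[0]+s*d[1],-s*d[0]+c*d[1]].round(1)
E
python3 - <<'E'
from m import *
c=bot.capture("scene")
S=lambda x,y:(270+x/5-.4,220+y/5-.4)
for n,u,v,z in [("NR",345,381,38),("NL",537,428,38),("FL",507,553,38),("FR",304,506,38),("padR",38,358,33),("padL",797,533,33)]:
    p=ray(c,*S(u,v),z);print(n,p.round(1),st(p))
c=bot.capture("wrist")
for n,u,v,z in [("nearR",342,415,38),("nearL",465,417,38),("padbR",20,436,18),("padbL",640,440,18)]:
    p=ray(c,u/1.25,v/1.25,z);print(n,p.round(1),st(p))
E
```

```text
NR [605.4  -7.5  38. ] [-25.5 -39. ]
NL [619.8  89.6  38. ] [-23.2  59.1]
FL [692.9  81.1  38. ] [50.3 59.8]
FR [681.1 -17.1  38. ] [ 50.9 -39. ]
padR [ 610.1 -164.2   33. ] [  -1.2 -193.8]
padL [658.6 216.3  33. ] [ -0.5 189.7]
nearR [606.2  12.9  38. ] [-27.2 -18.7]
nearL [614.8  74.3  38. ] [-26.3  43.4]
padbR [ 610.6 -175.7   18. ] [   0.7 -205.2]
padbL [655.8 173.8  18. ] [  1.9 147.2]
```

Call:
{"name": "carry_out", "arguments": {"motion": [{"dp": [0,-0.003,0.015],"turn": 0,"grip": 0},{"dp": [0,-0.003,0.03],"turn": 0,"grip": 0},{"dp": [0,-0.003,0.042],"turn": 0,"grip": 0},{"dp": [0,-0.003,0.05],"turn": 0,"grip": 0},{"dp": [0,-0.003,0.05],"turn": 0,"grip": 0},{"dp": [0,-0.003,0.05],"turn": 0,"grip": 0}]}}

```text
t: 17.68
tcp_pos: [567.5, 45.0, 31.9]
tcp_rot: [[-0.993, 0.12, -0.001], [0.12, 0.993, -0.0], [0.001, -0.0, -1.0]]
wrist_force: [-0.4, -0.6, 1.0]
grip_width: 42.8
```

Call:
{"name": "carry_out", "arguments": {"motion": [{"dp": [-0.008,0,0],"turn": 0,"grip": 0},{"dp": [-0.016,0,0],"turn": 0,"grip": 0},{"dp": [-0.024,0,0],"turn": 0,"grip": 0},{"dp": [-0.03,0,0],"turn": 0,"grip": 0},{"dp": [-0.033,0,0],"turn": 0,"grip": 0},{"dp": [-0.036,0,0],"turn": 0,"grip": 0},{"dp": [-0.039,0,0],"turn": 0,"grip": 0},{"dp": [-0.042,0,0],"turn": 0,"grip": 0}]}}

```text
t: 18.35
tcp_pos: [609.1, 40.2, 32.0]
tcp_rot: [[-0.993, 0.119, -0.001], [0.119, 0.993, -0.0], [0.001, -0.0, -1.0]]
wrist_force: [-2.6, 0.0, 1.4]
grip_width: 42.6
```

```bash
python3 - <<'E'
from h import *
c=bot.capture("scene");crop(c,270,220,430,340,5,"pics/s20.png")
s=bot.state();print(s["tcp_pos"],s["grip_width"],s["t"],s["wrist_force"])
E
```

```text
[609.6792586   40.08973923  32.1462355 ] 43.02010792639425 18.4 [-1.29880438 -0.27213061  0.19664525]
```

View pics/s20.png

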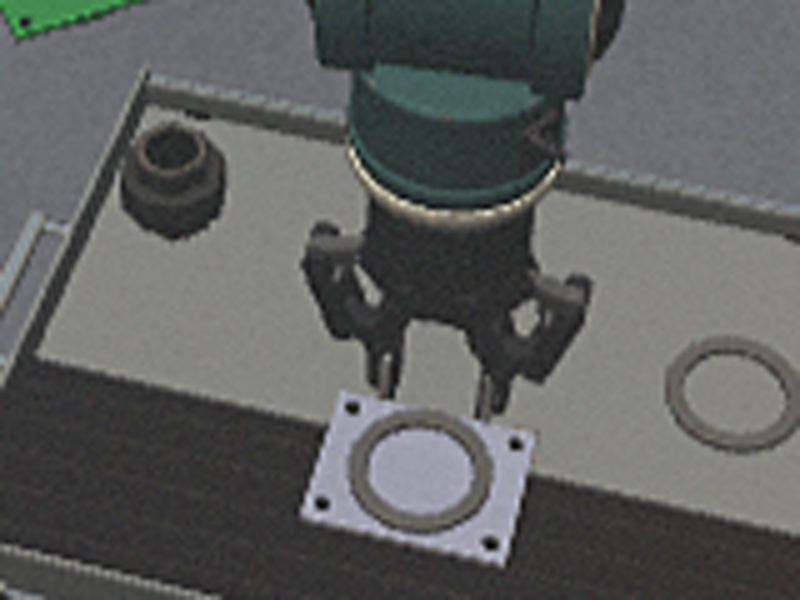

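Call:
{"name": "carry_out", "arguments": {"motion": [{"dp": [-0.004,0,0],"turn": 0,"grip": 0},{"dp": [-0.008,0,0],"turn": 0,"grip": 0},{"dp": [-0.012,0,0],"turn": 0,"grip": 0},{"dp": [-0.016,0,0],"turn": 0,"grip": 0},{"dp": [-0.02,0,0],"turn": 0,"grip": 0},{"dp": [-0.023,0,0],"turn": 0,"grip": 0},{"dp": [-0.026,0,0],"turn": 0,"grip": 0},{"dp": [-0.028,0,0],"turn": 0,"grip": 0}]}}

```text
t: 19.07
tcp_pos: [637.3, 36.7, 32.1]
tcp_rot: [[-0.993, 0.12, 0.0], [0.12, 0.993, -0.0], [-0.0, -0.0, -1.0]]
wrist_force: [-2.0, 0.7, 1.5]
grip_width: 42.4
```

```bash
python3 - <<'E'
from h import *
c=bot.capture("scene");crop(c,270,220,430,340,5,"pics/s21.png")
s=bot.state();print(s["tcp_pos"],s["grip_width"],s["t"],s["wrist_force"])
E
```

```text
[637.50948104  36.6292659   32.1096123 ] 42.62897174418491 19.1167 [-1.17208766  0.46910643  1.23590844]
```

View pics/s21.png

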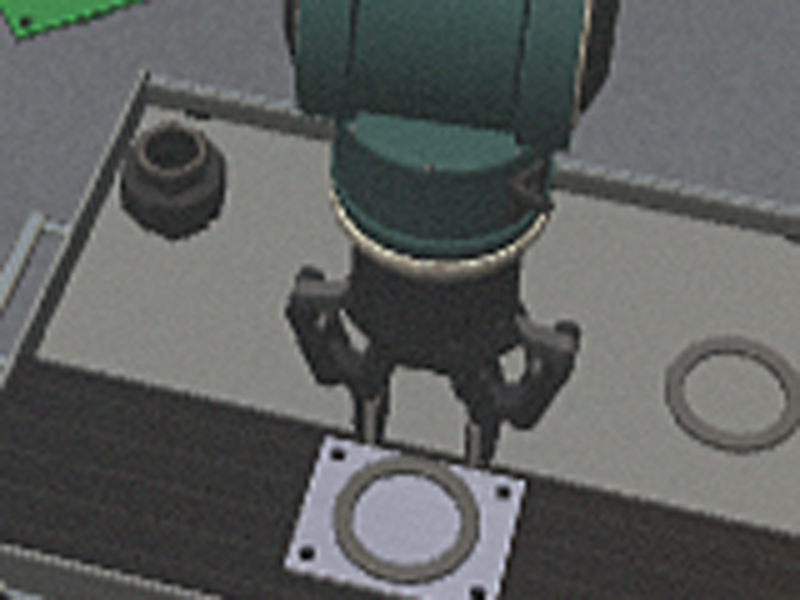

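Call:
{"name": "carry_out", "arguments": {"motion": [{"dp": [-0.003,0,0],"turn": 0,"grip": 0},{"dp": [-0.005,0,0],"turn": 0,"grip": 0},{"dp": [-0.005,0,0],"turn": 0,"grip": 0},{"dp": [0.01,0,0],"turn": 0,"grip": 0},{"dp": [0.04,0,-0.01],"turn": 0,"grip": 0},{"dp": [0.075,0,-0.04],"turn": 0,"grip": 0},{"dp": [0.11,0,-0.07],"turn": 0,"grip": 0},{"dp": [0.11,0,-0.07],"turn": 0,"grip": 0}]}}

```text
t: 19.78
tcp_pos: [525.3, 50.5, 105.1]
tcp_rot: [[-0.993, 0.119, 0.002], [0.119, 0.993, 0.001], [-0.002, 0.001, -1.0]]
wrist_force: [2.1, 0.4, 1.6]
grip_width: 42.8
```

```bash
python3 - <<'E'
from h import *
c=bot.capture("scene");crop(c,270,220,430,340,5,"pics/s22.png")
c=bot.capture("wrist");crop(c,0,0,640,480,1.25,"pics/w22.png")
s=bot.state();print(s["tcp_pos"],s["grip_width"],s["t"],s["wrist_force"])
E
```

```text
[527.84033623  50.50093479 103.90611006] 42.43033092948887 19.8833 [ 0.24335859 -0.00933023 -0.64136416]
```

View pics/s22.png

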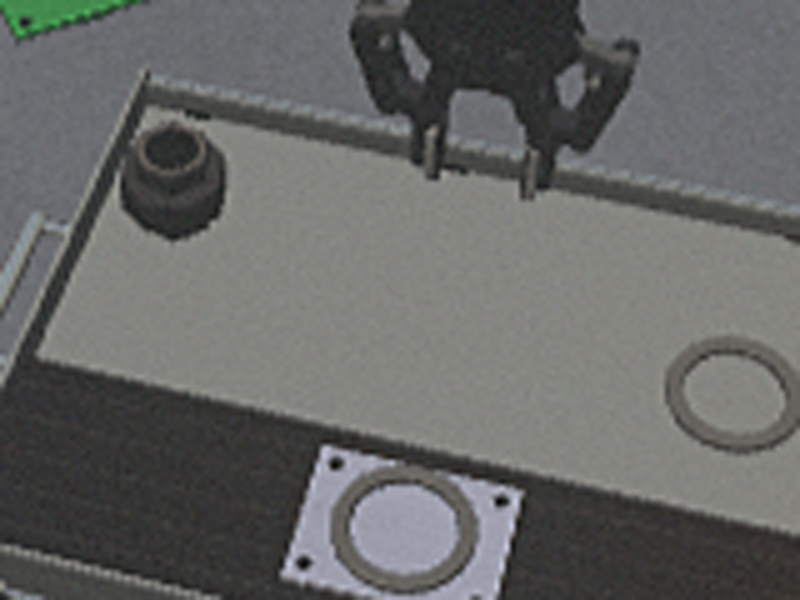

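View pics/w22.png

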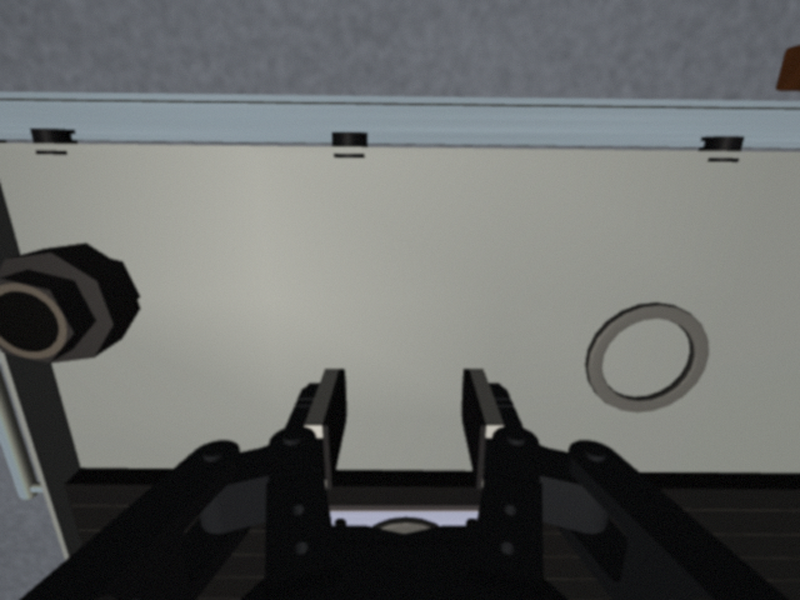

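```bash
python3 - <<'E'
from m import *
c=bot.capture("scene");crop(c,270,260,430,380,5,"pics/s23.png")
S=lambda x,y:(270+x/5-.4,220+y/5-.4)
for n,u,v,z in [("NR",321,446,38),("NL",524,490,38),("FR",281,577,38),("padR",38,358,33),("padL",797,533,33)]:
    p=ray(c,*S(u,v),z);print(n,p.round(1),st(p))
c=bot.capture("wrist")
for n,u,v,z in [("near",405,508,38),("padtop",405,487,33)]:
    p=ray(c,u/1.25,v/1.25,z);print(n,p.round(1),st(p))
E
```

```text
NR [645.8 -13.9  38. ] [ 15.4 -40.3]
NL [656.8  86.1  38. ] [13.8 60.3]
FR [721.2 -22.   38. ] [ 91.3 -38.9]
padR [ 610.1 -164.2   33. ] [  -1.2 -193.8]
padL [658.6 216.3  33. ] [ -0.5 189.7]
near [648.6  37.4  38. ] [11.8 11. ]
padtop [637.4  38.8  33. ] [ 0.5 10.9]
```

View pics/s23.png

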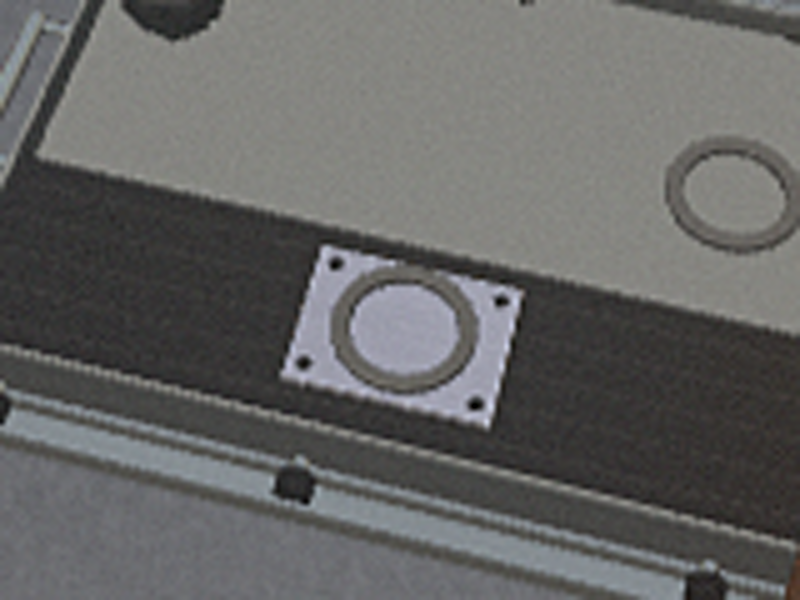

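The cover lies flat on the pad with its gasket up. Its near edge is 12–15 mm behind the pad's front edge, and its far edge is at about 91 of 114 mm. The fingers are clear, so I'm handing in.

```bash
python3 - <<'E'
from rig import bot
print(bot.state()["t"],bot.state()["wrist_force"]);print(bot.job_done())
E
```

```text
19.9833 [-0.36968435 -0.10952067  0.39133279]
the job is handed in; nothing more can be done
None
```

The cover is flipped: it lies flat on the rubber pad with the grey gasket up, and no part hangs over the front edge. I handed the job in at t = 20 s of the 61 s allowed; no verdict is reported.

**How it went:**
- I pushed the cover against the pad with both fingertips behind its trailing edge. Holding it there at about 10 N, I drew that edge up until the cover stood at the pad's edge and went over.
- It landed about 25 mm over the front edge, so I pushed it fully onto the pad at plate height and backed the fingers off.

**Last checks:**
- **Position:** the near edge is 12–15 mm behind the pad's front edge, in both the scene and wrist views. The far edge is at about 91 of 114 mm.
- **Robot and other things:** the wrist force read about zero, and the robot was clear of everything. The union and loose gasket in the tray look unmoved by eye in the last pictures. I did not measure those two, and I did not check the things on the shelf and bench again.

**What failed or disagreed:**
- **First lift lost contact:** at roughly 40° the cover fell back flat onto the tray floor. The second lift, with the forces checked every few millimetres, worked.
- **Fingertip height:** the fingertips are not 25 mm ahead of the TCP as the text says. At half opening, touching the tray floor put them about 4 mm behind it, and the cameras suggested about 7 mm behind.
- **Extra floor pressure:** while finding the floor I sent three 1 mm steps together. The fingertips pressed the tray floor with about 76 N before I backed off, under the 120 N wrist limit. The 40 N limit is for the arm or gripper body, and only the fingertips should have been touching.

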